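Load the shaker with the full jars and lock its tray

TASK

The white jars look alike, but some are full and others may be empty: feel by lifting which is which, stand the heavy full ones upright in the blue tray of the shaker and the light empty ones upright in the grey wash tray. Once all the full jars are in the blue tray, push the square lock bar, tip first, all the way home into the bore in the shaker's side until it stops at the solid bottom, past the stiff plunger inside; ease it in, do not ram it, and leave the bottle, beaker and dishes undisturbed.

Things in the scene. Friction and masses are not known exactly. Their poses are not given: they have to be found in the camera images.
- jar1: opaque white sample jar with a red screw cap, standing on the bench (one of up to five that look alike; None at the start = absent). 60 mm dia, 76 mm tall, of which the cap is the top 20 mm. Origin: centre of its underside, z up through the cap. Full (360 to 490 g) or empty (75 to 105 g): only its weight tells; its number says nothing
- jar2: opaque white sample jar with a red screw cap, standing on the bench (one of up to five that look alike; None at the start = absent). 60 mm dia, 76 mm tall, of which the cap is the top 20 mm. Origin: centre of its underside, z up through the cap. Full (360 to 490 g) or empty (75 to 105 g): only its weight tells; its number says nothing
- jar3: opaque white sample jar with a red screw cap, standing on the bench (one of up to five that look alike; None at the start = absent). 60 mm dia, 76 mm tall, of which the cap is the top 20 mm. Origin: centre of its underside, z up through the cap. Full (360 to 490 g) or empty (75 to 105 g): only its weight tells; its number says nothing
- jar4: opaque white sample jar with a red screw cap, standing on the bench (one of up to five that look alike; None at the start = absent). 60 mm dia, 76 mm tall, of which the cap is the top 20 mm. Origin: centre of its underside, z up through the cap. Full (360 to 490 g) or empty (75 to 105 g): only its weight tells; its number says nothing
- jar5: opaque white sample jar with a red screw cap, standing on the bench (one of up to five that look alike; None at the start = absent). 60 mm dia, 76 mm tall, of which the cap is the top 20 mm. Origin: centre of its underside, z up through the cap. Full (360 to 490 g) or empty (75 to 105 g): only its weight tells; its number says nothing
- lock_bar: the lock bar: square bar 14 x 14 mm, 200 mm long, about 180 g, lying flat; bright steel with a red 50 mm tail. Origin: middle of its underside; y runs along the bar from the red tail (y = -100 mm) to the slightly tapered tip (y = +100 mm); z up. Centre of mass near the middle, so it sags if held only by its tail
- bar_tip (a point): middle of the lock bar's front end face; axes as the bar's
- bore_mouth (a point): centre of the mouth of the square lock bore, 45 mm above the bench. Axes are the shaker's: y points into the bore, z up. Bore 17 x 17 mm, 4 mm chamfer, level, solid bottom 130 mm in. A hidden plunger, met 105 to 120 mm in, resists at about 4 N and must be pushed ahead to the bottom; it does not spring back. Home, 70 mm of the bar (red tail and 20 mm of steel) stands out
- shaker: orbital shaker fixed to the bench: white housing 220 (x) x 270 (y) x 66 mm high, blue load tray on top, aluminium lock block along its side towards the robot, the bore's mouth in its -y end, 15 mm proud of the housing; a yellow stripe on its top runs right above the bore. Origin: centre of its underside on the bench
- tray_floor (a point): centre of the floor of the shaker's blue load tray, 71 mm above the bench. Axes are the shaker's. Inside the tray is 150 mm (x) by 252 mm (y), its wall rises 40 mm above the floor: room for three jars in a row along y
- wash_tray: grey plastic wash tray fixed to the bench, 160 (x) x 250 (y) x 45 mm high, walls 5 mm. Origin: centre of its underside
- wash_tray_in (a point): centre of the wash tray's floor, 5 mm above the bench; axes as the tray's; inside 150 (x) x 240 mm (y)
- amber_bottle: bystander: amber glass bottle with a black cap, 60 mm dia, 110 mm tall, at the right front; origin: centre of its underside
- beaker: bystander: glass beaker, 70 mm dia, 85 mm tall, far side; origin: centre of its underside
- dishes: bystander: stack of three culture dishes, 90 mm dia, 45 mm high, far side; origin: centre of its underside

How it is judged:
By the outcome, as a careful person would: the job done as asked, in the order asked, and still so for the second after the job is handed in, with the robot touching nothing.
Of jar1, jar2, jar3, jar4, jar5 only 3 to 5 are there at a start; the rules pass over those that are not, and their reading is None.
At some moment in a run one of jar1, jar2, jar3, jar4, jar5 may be knocked a few centimetres aside while the robot is not near it.
It also fails if it takes over 210 s, if anything falls off the work surface, if the arm or the gripper's body presses on something with over 40 N, if the wrist force passes 120 N, or if a joint passes its speed limit or range.

ROBOT

A 6-joint arm with a two-finger parallel gripper is mounted at the origin on the work surface. World frame = base frame: x ahead of the robot, y to its left, z up, the work surface at z = 0. Lengths are in mm, angles in rad, forces in N, time in s.
With the tool pointing down it reaches from about 300 to 825 mm from the base axis. Payload 5.4 kg.
Tool frame: the origin (TCP) lies at the very end of the fingers, on their centre line; the grasp point (between the pads) lies grasp_offset behind it (grasp_offset is the distance from the TCP to the grasp point, in mm); z points along the fingers, y is the line along which they close (so a half turn about z gives the same grasp; the last joint's range is limited). The gripper opens to 92 mm and grips with 3 to 60 N. Pads are 20 mm wide; open, the fingers measure 128 mm over their backs; the gripper's body (75 mm by 189 mm) begins 69 mm behind the grasp point.
Start: joints at [-1.314, 0.158, 1.597, -0, 1.386, -0.21], TCP at [258.743, -513.477, 214.601] pointing down, gripper open.
Joint ranges: [-2.91, 2.91], [-0.94, 2.29], [0.18, 2.7], [-1.29, 4.43], [0.17, 2.64], [-3, 3]. Speed limits (rad/s): [2.57, 2.57, 3.14, 3.14, 3.14, 3.14].

INTERFACE

Orientations are given as a unit quaternion [w, x, y, z].
In Python, from workcell import get_state, read_camera, camera_params, hand_in, grasp_offset gives the robot as it stands.
- The arm moves only by the shell command python3 -m inch 'ROWS' [FORCE]. ROWS is JSON, a list of rows, each an object with "delta_pos": the shift along the tool's x, y, z in cm, a list of three; "turn": the turn, a rotation vector about the tool's x, y, z in degrees, a list of three; "grip": the opening in per cent of the stroke, from 0 (shut) to 100 (fully open). In form: [{"delta_pos": [tx, ty, tz], "turn": [wx, wy, wz], "grip": grip}, ...]. A call has 1 to 12 rows; each row shifts and turns the commanded pose from where the row before left it, along the tool's axes as they then stand; what a row does not reach is not made up. A row lasts 1/10 s, in which the tool goes at most 50 mm and 8.59 degrees, less where a joint would pass 70% of its speed; a pose out of reach is approached as far as the arm can. A call is refused whole if a number of a shift passes 5 or a number of a turn 8.59, either way. A call with a gripper value outside its range is refused whole. The fingers move at their own pace and stop on an object; FORCE is the grip in N (left out, the last holds). Time passes only in rows, so rows that do not move let the fingers close. It gives the time, the measured TCP pose, the force, the opening and the grip force at its end, in the units of the state.
- get_state(): the state, without advancing time (a new reading comes with each control period).
- read_camera(name): name is "scene" or "top" or "wrist"; returns the picture (420x560x3 uint8, red, green, blue); there is no depth.
- camera_params(name): a dict with "intrinsics" (3x3 intrinsics, pixels), "rvec" (rotation vector, rad) and "tvec" (3), from world to camera coordinates, as OpenCV has them. Camera axes: x right, y down, z forward; pixel columns grow to the right and rows downward; lengths in mm; the calibration is good to about 2 mm. A picture is of the moment at which its call begins: read the wrist's pose just before it. camera_params takes no time and is no camera call; for the wrist camera it gives the pose at the moment of the call.
- hand_in(): hands the job in; it is judged then, once.
The state is a dict: "time_s": time; "joint_positions": joint angles; "qd": joint speeds; "tau": joint torques, N m; "tcp_pos": TCP position; "orientation": TCP orientation; "force": force on the tool from outside, world axes, zero at the start; "moment": the same for the moment, N m; "grip_width": finger opening in mm; "grasp_force": force on a finger pad.
Only numpy, scipy, OpenCV 4.12 (cv2) and the standard library are available. Lean on these libraries where they do the work, as an engineer would, in place of code of your own. Each camera call takes 0.05 s, during which the arm holds its last target. There are 200 camera calls.

## Working session

There is one attempt and no reset: what is moved stays moved. The work goes in short steps, Python scripts to look and compute and a shell command to move; the robot and the scene stay as the last step left them, time stands still between calls to the robot, and variables do not carry over. Pictures are saved under pics/ and viewed, at most 17 in all, crops included, and the job is handed in when it is done.

```bash
mkdir -p pics
python3 - <<'E'
from workcell import *
import cv2
s=get_state(); print(s, grasp_offset if not callable(grasp_offset) else grasp_offset())
for n in ("top","scene"):
    cv2.imwrite(f"pics/{n}0.png",read_camera(n)[:,:,::-1]); print(camera_params(n))
E
```

```text
{'time_s': 0.0, 'joint_positions': array([-1.31407961e+00,  1.59069796e-01,  1.59825412e+00, -3.25172736e-06,
        1.38618248e+00, -2.10145679e-01]), 'qd': array([ 1.16586074e-03,  1.01327977e-03, -1.79410398e-04, -9.21807767e-04,
        2.80896671e-04, -8.94525641e-05]), 'tau': array([-2.24856427e-03, -3.85570943e+01, -3.22111559e+01,  6.98464341e-02,
        3.77976266e-02, -1.37313377e-04]), 'tcp_pos': array([ 258.59135051, -512.8587579 ,  213.59630568]), 'orientation': array([-9.56574310e-04,  9.72877914e-01,  2.31317204e-01, -2.38767402e-05]), 'force': array([-0.09005893,  1.17430101,  0.02596747]), 'moment': array([0.00536374, 0.03668517, 0.04061203]), 'grasp_force': 0.0, 'grip_width': 91.36136765934087} 18.700000000000003
{'intrinsics': array([[393.14546394,   0.        , 278.78618234],
       [  0.        , 393.14546394, 206.50056674],
       [  0.        ,   0.        ,   1.        ]]), 'rvec': array([ 2.15042598, -2.14337775,  0.18918495]), 'tvec': array([ -61.72446659,  580.27131586, 1050.34170622])}
{'intrinsics': array([[475.02161662,   0.        , 281.54234099],
       [  0.        , 475.02161662, 213.77600233],
       [  0.        ,   0.        ,   1.        ]]), 'rvec': array([ 1.62909323,  2.03103287, -0.73530855]), 'tvec': array([ 195.38415967, -359.80762592, 1616.7008688 ])}
```

View pics/top0.png

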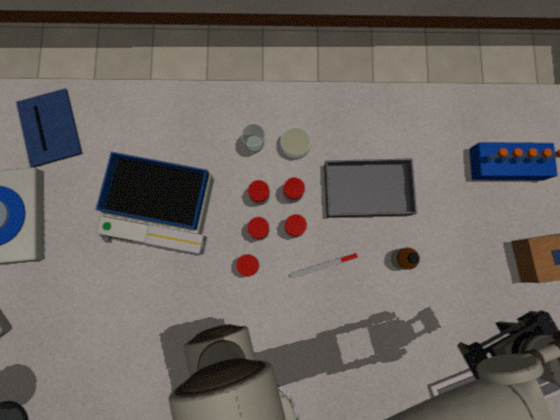

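View pics/scene0.png

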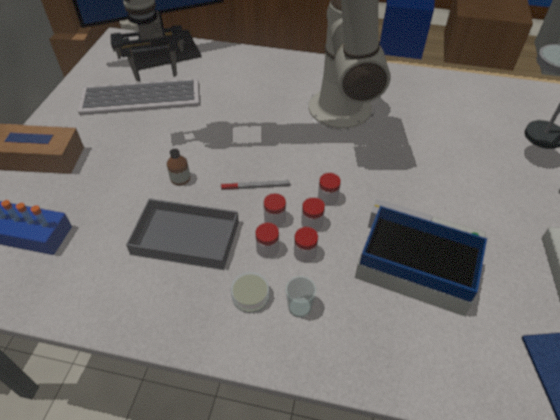

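The top view shows five jars, with caps at (259,191), (294,188), (259,228), (296,225) and (248,265). The bar runs from its tip at (291,275) to its red tail at (356,256). The shaker is on the left with its bore mouth near (205,243), and the wash tray is centred at (370,188). The scene view agrees. Next I'll measure these points.

```bash
cat > h.py <<'E'
from workcell import *
import numpy as np, cv2
from scipy.spatial.transform import Rotation as R
def unproj(p,uv,z):
    K=p["intrinsics"];Rm=cv2.Rodrigues(p["rvec"])[0];t=p["tvec"]
    d=Rm.T@np.linalg.inv(K)@np.array([uv[0],uv[1],1.]);c=-Rm.T@t
    return (c+d*(z-c[2])/d[2])
def proj(p,X): return cv2.projectPoints(np.array(X,float).reshape(-1,3),p["rvec"],p["tvec"],p["intrinsics"],None)[0][:,0]
def blobs(mask,amin=15):
    n,l,st,c=cv2.connectedComponentsWithStats(mask.astype(np.uint8)); return [(c[i],st[i,4],l==i) for i in range(1,n) if st[i,4]>=amin]
def red(im):
    h=cv2.cvtColor(im,cv2.COLOR_RGB2HSV); return ((h[...,0]<8)|(h[...,0]>172))&(h[...,1]>170)&(h[...,2]>80)
def tool():
    s=get_state();q=s["orientation"];return s["tcp_pos"],R.from_quat([q[1],q[2],q[3],q[0]])
def go(x,y,z,yaw=None):
    "delta to TCP target in tool cm, and the turn about tool z (deg) for tool x yaw"
    p,r=tool(); d=r.inv().apply(np.array([x,y,z])-p)/10
    e=r.apply([1,0,0]); cy=np.degrees(np.arctan2(e[1],e[0])); 
    t=None if yaw is None else -(((yaw-cy)+90)%180-90)
    print("cm tool",d.round(2),"yaw",cy.round(2),"turnz",None if t is None else round(t,2),"tilt",(r.apply([0,0,1])).round(4))
E
python3 - <<'E'
from h import *
p=camera_params("top");im=cv2.imread("pics/top0.png")[:,:,::-1].copy()
for c,a,m in blobs(red(im)): print("red",c.round(1),a,unproj(p,c,76).round(),unproj(p,c,14).round())
h=cv2.cvtColor(im,cv2.COLOR_RGB2HSV)
v=im.astype(int)
yel=(h[...,0]>15)&(h[...,0]<32)&(h[...,1]>110)&(h[...,2]>110)
for c,a,m in blobs(yel): 
    ys,xs=np.nonzero(m); 
    if a<400: print("yel",c.round(1),a,cv2.minAreaRect(np.c_[xs,ys].astype(np.float32)))
blue=(h[...,0]>95)&(h[...,0]<125)&(h[...,1]>130)
for c,a,m in blobs(blue,100):
    ys,xs=np.nonzero(m); r=cv2.minAreaRect(np.c_[xs,ys].astype(np.float32)); print("blue",a,[unproj(p,q,111).round() for q in cv2.boxPoints(r)])
print("bar tip, tail",unproj(p,(291,275),14),unproj(p,(357,256),14))
print("wash",[unproj(p,q,45).round() for q in ((325,162),(411,159),(415,215),(328,217))])
print("bottle",unproj(p,(411,259),110),"beaker",unproj(p,(253,130),85),"dish",unproj(p,(295,142),45))
big=cv2.resize(im[180:290,85:365],None,fx=2.8,fy=2.8,interpolation=cv2.INTER_CUBIC);cv2.imwrite("pics/c1.png",big[:,:,::-1])
E
```

```text
red [293.7 187.9] 329 [ 628. -100.   76.] [ 640. -103.   14.]
red [258.2 190.6] 333 [619.  -3.  76.] [632.  -1.  14.]
red [295.2 225. ] 343 [ 526. -104.   76.] [ 532. -107.   14.]
red [257.7 227.7] 342 [518.  -3.  76.] [524.  -1.  14.]
red [246.9 265. ] 360 [419.  25.  76.] [419.  29.  14.]
red [348.8 257.2] 55 [ 440. -246.   76.] [ 442. -258.   14.]
yel [173.3 238.5] 111 ((173.49432373046875, 238.53018188476562), (52.153648376464844, 2.0886032581329346), 10.619654655456543)
blue 3025 [array([855., 655., 111.]), array([891., 524., 111.]), array([708., 466., 111.]), array([674., 594., 111.])]
blue 2569 [array([ 747., -578.,  111.]), array([ 749., -815.,  111.]), array([ 649., -804.,  111.]), array([ 647., -571.,  111.])]
blue 1438 [array([559., 416., 111.]), array([718., 398., 111.]), array([666., 128., 111.]), array([510., 152., 111.])]
blue 900 [array([621., 670., 111.]), array([621., 608., 111.]), array([470., 592., 111.]), array([470., 653., 111.])]
bar tip, tail [391.7622003  -94.92744216  14.        ] [ 444.99332175 -281.81969169   14.        ]
wash [array([ 710., -191.,   45.]), array([ 720., -439.,   45.]), array([ 558., -442.,   45.]), array([ 552., -197.,   45.])]
bottle [ 434.4047543 -401.0855671  110.       ] beaker [788.90436863  12.79683712  85.        ] dish [ 768.50507101 -106.06000137   45.        ]
```

View pics/c1.png

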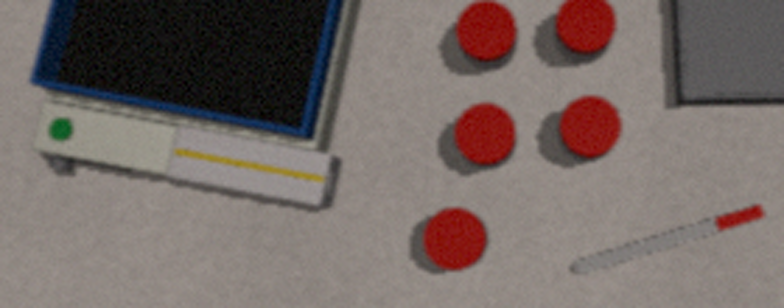

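The close crop shows the shaker's stripe running from (177,153) to (325,179), with the mouth at the right end of the block. The layout is clear: the shaker tray is centred near (613,273) at a yaw of about -10.6°. I'll start with the nearest jar.

Run:
```python
from h import *
go(419,26,205)
```

```text
cm tool [ 38.58 -40.91   0.95] yaw 26.74 turnz None tilt [-4.0e-04  1.6e-03 -1.0e+00]
```

```bash
python3 -m inch '[{"delta_pos":[3.2,-3.4,0],"turn":[0,0,0],"grip":100},{"delta_pos":[3.2,-3.4,0],"turn":[0,0,0],"grip":100},{"delta_pos":[3.2,-3.4,0],"turn":[0,0,0],"grip":100},{"delta_pos":[3.2,-3.4,0],"turn":[0,0,0],"grip":100},{"delta_pos":[3.2,-3.4,0],"turn":[0,0,0],"grip":100},{"delta_pos":[3.2,-3.4,0],"turn":[0,0,0],"grip":100},{"delta_pos":[3.2,-3.4,0],"turn":[0,0,0],"grip":100},{"delta_pos":[3.2,-3.4,0],"turn":[0,0,0],"grip":100},{"delta_pos":[3.2,-3.4,0],"turn":[0,0,0],"grip":100},{"delta_pos":[3.2,-3.4,0],"turn":[0,0,0],"grip":100},{"delta_pos":[3.2,-3.4,0],"turn":[0,0,0],"grip":100},{"delta_pos":[3.2,-3.4,0],"turn":[0,0,0],"grip":100}]'
python3 - <<'E'
from h import *
import time
for n in ("wrist","top"):
    p=camera_params(n); im=read_camera(n); cv2.imwrite(f"pics/{n}1.png",im[:,:,::-1])
    for c,a,m in blobs(red(im)): print(n,c.round(1),a,unproj(p,c,76).round())
print(get_state()['force'])
go(419,26,130)
E
```

```text
time_s: 1.3
tcp_pos: [418.0, 25.7, 214.5]
orientation: [0.0, 0.973, 0.231, 0.0]
force: [0.6, -0.2, 0.0]
grip_width: 92.1
grasp_force: 0.0
wrist [417.4  21. ] 2790 [613.  -6.  76.]
wrist [515.1  56.8] 3699 [628. -99.  76.]
wrist [357.8 120. ] 3123 [518.  -2.  76.]
wrist [451.5 161.2] 2821 [ 526. -103.   76.]
wrist [284.1 198.7] 2500 [419.  26.  76.]
wrist [486.9 267.3] 351 [ 450. -204.   76.]
top [293.6 188. ] 331 [ 627. -100.   76.]
top [258.2 190.6] 331 [619.  -3.  76.]
top [295.2 224.9] 343 [ 526. -104.   76.]
top [257.  226.4] 292 [521.  -1.  76.]
top [348.7 257.3] 55 [ 440. -246.   76.]
[-0.26941639  0.42341771 -0.32850999]
cm tool [-0.04  0.3   8.42] yaw 27.21 turnz None tilt [-5.e-04  2.e-03 -1.e+00]
```

View pics/wrist1.png

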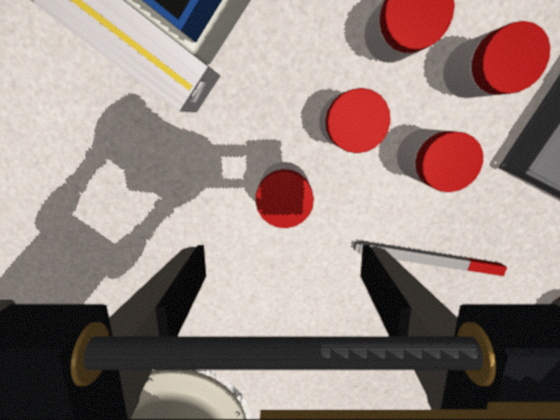

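The wrist view agrees with the top camera: jar A's cap is at (284,199), the bar's tip at (355,244) and its tail at (505,270). I'll go down, grip and lift to feel the weight.

```bash
python3 -m inch '[{"delta_pos":[0,0.0,4.5],"turn":[0,0,0],"grip":100},{"delta_pos":[0,0,4.5],"turn":[0,0,0],"grip":100},{"delta_pos":[0,0,4.5],"turn":[0,0,0],"grip":100},{"delta_pos":[0,0,3],"turn":[0,0,0],"grip":100},{"delta_pos":[0,0,1.9],"turn":[0,0,0],"grip":100},{"delta_pos":[0,0,0],"turn":[0,0,0],"grip":50},{"delta_pos":[0,0,0],"turn":[0,0,0],"grip":50},{"delta_pos":[0,0,0],"turn":[0,0,0],"grip":50},{"delta_pos":[0,0,0],"turn":[0,0,0],"grip":50},{"delta_pos":[0,0,0],"turn":[0,0,0],"grip":50}]' 30
python3 -m inch '[{"delta_pos":[0,0,-1],"turn":[0,0,0],"grip":50},{"delta_pos":[0,0,-3],"turn":[0,0,0],"grip":50},{"delta_pos":[0,0,-4],"turn":[0,0,0],"grip":50},{"delta_pos":[0,0,-4],"turn":[0,0,0],"grip":50},{"delta_pos":[0,0,-4],"turn":[0,0,0],"grip":50},{"delta_pos":[0,0,-2],"turn":[0,0,0],"grip":50},{"delta_pos":[0,0,0],"turn":[0,0,0],"grip":50},{"delta_pos":[0,0,0],"turn":[0,0,0],"grip":50},{"delta_pos":[0,0,0],"turn":[0,0,0],"grip":50}]'
python3 - <<'E'
from h import *
p=camera_params("top"); f=[]
for i in range(2): f.append(get_state()['force']); im=read_camera("top")
print(np.round(f,2)); 
for c,a,m in blobs(red(im)): print(c.round(1),a,unproj(p,c,76).round())
u=np.array([.186,.982])
for k in (75,0,-75): print(k); go(*(np.array([613,273])+k*u),200,79.3)
E
```

```text
time_s: 2.4
tcp_pos: [419.0, 23.6, 31.9]
orientation: [0.0, 0.973, 0.231, 0.001]
force: [-1.9, 1.4, 5.8]
grip_width: 59.3
grasp_force: 30.0
time_s: 3.3
tcp_pos: [416.5, 24.0, 208.4]
orientation: [-0.001, 0.973, 0.231, -0.002]
force: [-0.7, -0.3, -4.1]
grip_width: 59.5
grasp_force: 30.0
[[-0.7  -0.26 -4.13]
 [ 0.53 -0.37 -3.82]]
[293.6 187.9] 330 [ 627. -100.   76.]
[258.2 190.6] 334 [620.  -3.  76.]
[295.2 224.9] 344 [ 526. -104.   76.]
[257.6 227.5] 336 [518.  -3.  76.]
[348.6 257.2] 54 [ 440. -246.   76.]
75
cm tool [ 33.29 -19.36   0.81] yaw 26.74 turnz -52.56 tilt [-3.8e-03  9.0e-04 -1.0e+00]
0
cm tool [ 28.73 -13.41   0.81] yaw 26.74 turnz -52.56 tilt [-3.8e-03  9.0e-04 -1.0e+00]
-75
cm tool [24.17 -7.46  0.81] yaw 26.74 turnz -52.56 tilt [-3.8e-03  9.0e-04 -1.0e+00]
```

Jar A is full (about 4 N), so it goes to the far slot of the blue tray.

```bash
python3 -m inch '[{"delta_pos":[0,0,0],"turn":[0,0,-7.5],"grip":50},{"delta_pos":[0,0,0],"turn":[0,0,-7.5],"grip":50},{"delta_pos":[0,0,0],"turn":[0,0,-7.5],"grip":50},{"delta_pos":[0,0,0],"turn":[0,0,-7.5],"grip":50},{"delta_pos":[0,0,0],"turn":[0,0,-7.5],"grip":50},{"delta_pos":[0,0,0],"turn":[0,0,-7.5],"grip":50},{"delta_pos":[0,0,0],"turn":[0,0,-7.5],"grip":50}]' 
python3 -m inch '[{"delta_pos":[3.5,1.5,0],"turn":[0,0,0],"grip":50},{"delta_pos":[4,1.6,0],"turn":[0,0,0],"grip":50},{"delta_pos":[4,1.6,0],"turn":[0,0,0],"grip":50},{"delta_pos":[4,1.6,0],"turn":[0,0,0],"grip":50},{"delta_pos":[4,1.6,0],"turn":[0,0,0],"grip":50},{"delta_pos":[4,1.6,0],"turn":[0,0,0],"grip":50},{"delta_pos":[4,1.6,0],"turn":[0,0,0],"grip":50},{"delta_pos":[4,1.6,0],"turn":[0,0,0],"grip":50},{"delta_pos":[4,1.6,0],"turn":[0,0,0],"grip":50},{"delta_pos":[0,0,0],"turn":[0,0,0],"grip":50},{"delta_pos":[0,0,0],"turn":[0,0,0],"grip":50}]'
python3 - <<'E'
from h import *
cv2.imwrite("pics/w2.png",read_camera("wrist")[:,:,::-1]);go(627,347,105,79.3)
u=np.array([.186,.982]);v=np.array([u[1],-u[0]])
p=camera_params("wrist");print(p)
for X in [(a,b) for a in (-75,75) for b in (-126,126)]: print(X,proj(p,[*(np.array([613,273])+X[0]*v+X[1]*u),111]).round())
E
```

```text
time_s: 4.1
tcp_pos: [417.3, 23.8, 209.3]
orientation: [-0.001, 0.769, 0.64, -0.001]
force: [0.1, -0.1, -4.6]
grip_width: 59.2
grasp_force: 30.0
time_s: 5.2
tcp_pos: [623.9, 345.8, 207.4]
orientation: [-0.001, 0.77, 0.638, -0.002]
force: [-0.6, -0.5, -3.5]
grip_width: 59.6
grasp_force: 30.0
cm tool [ 0.26  0.29 10.37] yaw 79.25 turnz -0.05 tilt [-0.003  -0.0016 -1.    ]
{'intrinsics': array([[316.10658951,   0.        , 282.85143052],
       [  0.        , 316.10658951, 211.05398687],
       [  0.        ,   0.        ,   1.        ]]), 'rvec': array([-2.83663744,  0.26729313,  0.04168137]), 'tvec': array([-547.09437713,  404.82689763,  518.48977642])}
(-75, -126) [[216. 390.]]
(-75, 126) [[198. 152.]]
(75, -126) [[357. 390.]]
(75, 126) [[377. 151.]]
```

View pics/w2.png

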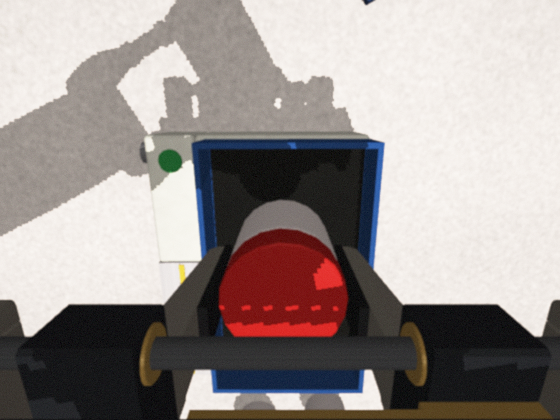

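The projected tray corners match the picture: the rim lies at columns 193–383, and the far wall at row 145. I'll lower, release at partial opening, rise and go to jar B.

```bash
python3 -m inch '[{"delta_pos":[0.2,0.3,3],"turn":[0,0,0],"grip":50},{"delta_pos":[0,0,3],"turn":[0,0,0],"grip":50},{"delta_pos":[0,0,2.5],"turn":[0,0,0],"grip":50},{"delta_pos":[0,0,1],"turn":[0,0,0],"grip":50},{"delta_pos":[0,0,0.6],"turn":[0,0,0],"grip":50},{"delta_pos":[0,0,0.2],"turn":[0,0,0],"grip":50},{"delta_pos":[0,0,0.1],"turn":[0,0,0],"grip":50},{"delta_pos":[0,0,0],"turn":[0,0,0],"grip":50}]'
python3 -m inch '[{"delta_pos":[0,0,0],"turn":[0,0,0],"grip":78},{"delta_pos":[0,0,0],"turn":[0,0,0],"grip":78},{"delta_pos":[0,0,0],"turn":[0,0,0],"grip":78},{"delta_pos":[0,0,-2],"turn":[0,0,0],"grip":78},{"delta_pos":[0,0,-4],"turn":[0,0,0],"grip":78},{"delta_pos":[0,0,-4],"turn":[0,0,0],"grip":78},{"delta_pos":[0,0,-1],"turn":[0,0,0],"grip":78},{"delta_pos":[0,0,0],"turn":[0,0,0],"grip":78}]'
python3 - <<'E'
from h import *
p=camera_params("top");im=read_camera("top")
for c,a,m in blobs(red(im)): print(c.round(1),a,unproj(p,c,76).round(),unproj(p,c,147).round())
go(518,-2,200,45)
E
```

```text
time_s: 6.05
tcp_pos: [628.9, 347.4, 108.2]
orientation: [0.0, 0.77, 0.638, 0.001]
force: [-0.8, 0.2, -4.1]
grip_width: 59.4
grasp_force: 30.0
time_s: 6.85
tcp_pos: [629.6, 347.7, 220.0]
orientation: [0.001, 0.77, 0.638, 0.003]
force: [-0.5, -0.7, 0.1]
grip_width: 71.7
grasp_force: 0.0
[120.  180.7] 405 [645. 373.  76.] [629. 345. 147.]
[293.7 188. ] 331 [ 627. -100.   76.] [613. -96. 147.]
[258.2 190.6] 331 [619.  -3.  76.] [605.  -6. 147.]
[295.2 225. ] 343 [ 525. -104.   76.] [517. -99. 147.]
[257.8 227.6] 344 [518.  -3.  76.] [511.  -6. 147.]
[348.6 257.3] 55 [ 439. -246.   76.] [ 437. -232.  147.]
cm tool [-36.38  -4.33   1.68] yaw 79.24 turnz 34.24 tilt [ 1.3e-03  4.0e-04 -1.0e+00]
```

```bash
python3 -m inch '[{"delta_pos":[-4,-0.5,0],"turn":[0,0,0],"grip":100},{"delta_pos":[-4,-0.5,0],"turn":[0,0,0],"grip":100},{"delta_pos":[-4,-0.5,0],"turn":[0,0,0],"grip":100},{"delta_pos":[-4,-0.5,0],"turn":[0,0,0],"grip":100},{"delta_pos":[-4,-0.5,0],"turn":[0,0,0],"grip":100},{"delta_pos":[-4,-0.5,0],"turn":[0,0,0],"grip":100},{"delta_pos":[-4,-0.5,0],"turn":[0,0,0],"grip":100},{"delta_pos":[-4,-0.5,0],"turn":[0,0,0],"grip":100},{"delta_pos":[-4.4,-0.4,0],"turn":[0,0,0],"grip":100}]'
python3 -m inch '[{"delta_pos":[0,0,1],"turn":[0,0,8.55],"grip":100},{"delta_pos":[0,0,1],"turn":[0,0,8.55],"grip":100},{"delta_pos":[0,0,1],"turn":[0,0,8.55],"grip":100},{"delta_pos":[0,0,1],"turn":[0,0,8.55],"grip":100},{"delta_pos":[0,0,0],"turn":[0,0,0],"grip":100},{"delta_pos":[0,0,0],"turn":[0,0,0],"grip":100}]'
python3 - <<'E'
from h import *
p=camera_params("wrist");im=read_camera("wrist")
for c,a,m in blobs(red(im),200): print(c.round(1),a,unproj(p,c,76).round())
go(518,-2,29,45)
E
```

```text
time_s: 7.8
tcp_pos: [514.8, -3.0, 213.9]
orientation: [-0.002, 0.77, 0.638, -0.001]
force: [0.1, -0.7, 0.5]
grip_width: 92.1
grasp_force: 0.0
time_s: 8.4
tcp_pos: [515.9, -2.0, 175.0]
orientation: [-0.001, 0.923, 0.385, -0.001]
force: [-0.8, 1.4, 1.0]
grip_width: 92.1
grasp_force: 0.0
[374.  125.5] 4099 [620.  -2.  76.]
[452.  199.1] 3445 [628. -98.  76.]
[286.8 207.5] 3277 [520.  -1.  76.]
[352.6 276.6] 1266 [516. -94.  76.]
cm tool [ 0.13  0.13 14.68] yaw 45.23 turnz 0.23 tilt [-1.6e-03  4.0e-04 -1.0e+00]
```

```bash
python3 -m inch '[{"delta_pos":[0.2,0.1,4],"turn":[0,0,0],"grip":100},{"delta_pos":[0,0,4],"turn":[0,0,0],"grip":100},{"delta_pos":[0,0,4],"turn":[0,0,0],"grip":100},{"delta_pos":[0,0,2.6],"turn":[0,0,0],"grip":100},{"delta_pos":[0,0,0],"turn":[0,0,0],"grip":100},{"delta_pos":[0,0,0],"turn":[0,0,0],"grip":50},{"delta_pos":[0,0,0],"turn":[0,0,0],"grip":50},{"delta_pos":[0,0,0],"turn":[0,0,0],"grip":50},{"delta_pos":[0,0,0],"turn":[0,0,0],"grip":50},{"delta_pos":[0,0,0],"turn":[0,0,0],"grip":50}]' 30
python3 -m inch '[{"delta_pos":[0,0,-1],"turn":[0,0,0],"grip":50},{"delta_pos":[0,0,-3],"turn":[0,0,0],"grip":50},{"delta_pos":[0,0,-4],"turn":[0,0,0],"grip":50},{"delta_pos":[0,0,-4],"turn":[0,0,0],"grip":50},{"delta_pos":[0,0,-4],"turn":[0,0,0],"grip":50},{"delta_pos":[0,0,-1],"turn":[0,0,0],"grip":50},{"delta_pos":[0,0,0],"turn":[0,0,0],"grip":50},{"delta_pos":[0,0,0],"turn":[0,0,0],"grip":50},{"delta_pos":[0,0,0],"turn":[0,0,0],"grip":50}]'
python3 - <<'E'
from h import *
p=camera_params("top"); f=[]
for i in range(2): f.append(get_state()['force'][2]); im=read_camera("top")
print(np.round(f,2)); 
for c,a,m in blobs(red(im)): print(c.round(1),a,unproj(p,c,76).round())
go(613,273,200,79.3); go(635,-240,200,90)
E
```

```text
time_s: 9.45
tcp_pos: [520.2, -1.8, 31.9]
orientation: [0.001, 0.924, 0.383, 0.001]
force: [0.1, -0.4, 5.3]
grip_width: 59.7
grasp_force: 30.0
time_s: 10.35
tcp_pos: [517.2, -1.1, 197.5]
orientation: [-0.002, 0.924, 0.383, -0.002]
force: [0.3, -0.5, -3.8]
grip_width: 59.3
grasp_force: 30.0
[-3.77 -3.48]
[119.6 180.6] 427 [645. 374.  76.]
[296.3 186.9] 222 [ 630. -107.   76.]
[295.1 224.9] 344 [ 526. -103.   76.]
[259.  230.7] 34 [510.  -6.  76.]
[348.7 257.2] 56 [ 440. -246.   76.]
cm tool [ 26.14 -12.64  -0.19] yaw 45.04 turnz -34.26 tilt [-0.0042  0.001  -1.    ]
cm tool [-8.61 25.17 -0.25] yaw 45.04 turnz -44.96 tilt [-0.0042  0.001  -1.    ]
```

Jar B is full too, so it goes to the middle slot.

```bash
python3 -m inch '[{"delta_pos":[3.3,-1.6,0],"turn":[0,0,0],"grip":50},{"delta_pos":[3.8,-1.8,0],"turn":[0,0,0],"grip":50},{"delta_pos":[3.8,-1.8,0],"turn":[0,0,0],"grip":50},{"delta_pos":[3.8,-1.9,0],"turn":[0,0,0],"grip":50},{"delta_pos":[3.8,-1.9,0],"turn":[0,0,0],"grip":50},{"delta_pos":[3.8,-1.9,0],"turn":[0,0,0],"grip":50},{"delta_pos":[3.8,-1.8,0],"turn":[0,0,0],"grip":50},{"delta_pos":[0,0,0],"turn":[0,0,-8.55],"grip":50},{"delta_pos":[0,0,0],"turn":[0,0,-8.55],"grip":50},{"delta_pos":[0,0,0],"turn":[0,0,-8.55],"grip":50},{"delta_pos":[0,0,0],"turn":[0,0,-8.55],"grip":50},{"delta_pos":[0,0,0],"turn":[0,0,0],"grip":50}]'
python3 - <<'E'
from h import *
go(613,273,103,79.3)
E
```

```text
time_s: 11.65
tcp_pos: [613.0, 272.8, 198.9]
orientation: [-0.001, 0.77, 0.638, -0.001]
force: [-0.9, 0.4, -3.9]
grip_width: 59.6
grasp_force: 30.0
cm tool [0.03 0.02 9.59] yaw 79.27 turnz -0.03 tilt [-2.6e-03 -6.0e-04 -1.0e+00]
```

```bash
python3 -m inch '[{"delta_pos":[0,0,3],"turn":[0,0,0],"grip":50},{"delta_pos":[0,0,3],"turn":[0,0,0],"grip":50},{"delta_pos":[0,0,2.4],"turn":[0,0,0],"grip":50},{"delta_pos":[0,0,0.6],"turn":[0,0,0],"grip":50},{"delta_pos":[0,0,0.4],"turn":[0,0,0],"grip":50},{"delta_pos":[0,0,0.3],"turn":[0,0,0],"grip":50},{"delta_pos":[0,0,0.2],"turn":[0,0,0],"grip":50},{"delta_pos":[0,0,0],"turn":[0,0,0],"grip":50}]'
python3 -m inch '[{"delta_pos":[0,0,0],"turn":[0,0,0],"grip":78},{"delta_pos":[0,0,0],"turn":[0,0,0],"grip":78},{"delta_pos":[0,0,0],"turn":[0,0,0],"grip":78},{"delta_pos":[0,0,-2],"turn":[0,0,0],"grip":78},{"delta_pos":[0,0,-4],"turn":[0,0,0],"grip":78},{"delta_pos":[0,0,-4],"turn":[0,0,0],"grip":78},{"delta_pos":[0,0,-1],"turn":[0,0,0],"grip":78},{"delta_pos":[0,0,0],"turn":[0,0,0],"grip":78}]'
python3 - <<'E'
from h import *
p=camera_params("top");im=read_camera("top")
for c,a,m in blobs(red(im)): print(c.round(1),a,unproj(p,c,76).round(),unproj(p,c,147).round())
go(619,-2,200,45)
E
```

```text
time_s: 12.45
tcp_pos: [614.5, 273.2, 103.0]
orientation: [0.001, 0.77, 0.638, 0.001]
force: [0.9, -0.2, -2.5]
grip_width: 59.6
grasp_force: 30.0
time_s: 13.25
tcp_pos: [615.1, 273.3, 214.6]
orientation: [0.001, 0.77, 0.638, 0.003]
force: [-0.3, 0.3, -0.6]
grip_width: 71.6
grasp_force: 0.0
[149.9 186.6] 403 [629. 291.  76.] [614. 269. 147.]
[293.6 187.9] 332 [ 627. -100.   76.] [613. -96. 147.]
[258.2 190.6] 330 [619.  -3.  76.] [605.  -6. 147.]
[295.2 225. ] 343 [ 526. -104.   76.] [518. -99. 147.]
[348.5 257.3] 57 [ 439. -246.   76.] [ 437. -232.  147.]
cm tool [-26.92   5.64   1.18] yaw 79.25 turnz 34.25 tilt [ 1.1e-03  3.0e-04 -1.0e+00]
```

```bash
python3 -m inch '[{"delta_pos":[-3.8,0.8,0],"turn":[0,0,0],"grip":100},{"delta_pos":[-3.8,0.8,0],"turn":[0,0,0],"grip":100},{"delta_pos":[-3.8,0.8,0],"turn":[0,0,0],"grip":100},{"delta_pos":[-3.8,0.8,0],"turn":[0,0,0],"grip":100},{"delta_pos":[-3.8,0.8,0],"turn":[0,0,0],"grip":100},{"delta_pos":[-3.8,0.8,0],"turn":[0,0,0],"grip":100},{"delta_pos":[-4.1,0.8,0],"turn":[0,0,0],"grip":100},{"delta_pos":[0,0,1],"turn":[0,0,8.55],"grip":100},{"delta_pos":[0,0,1],"turn":[0,0,8.55],"grip":100},{"delta_pos":[0,0,1],"turn":[0,0,8.55],"grip":100},{"delta_pos":[0,0,1],"turn":[0,0,8.55],"grip":100},{"delta_pos":[0,0,0],"turn":[0,0,0],"grip":100}]'
python3 - <<'E'
from h import *
p=camera_params("wrist");im=read_camera("wrist")
for c,a,m in blobs(red(im),200): print(c.round(1),a,unproj(p,c,76).round())
p=camera_params("top");im=read_camera("top")
for c,a,m in blobs(red(im)): print(c.round(1),a,unproj(p,c,76).round(),unproj(p,c,147).round())
go(619,-2,29,45)
E
```

```text
time_s: 14.5
tcp_pos: [615.8, -1.4, 167.1]
orientation: [-0.002, 0.924, 0.383, -0.003]
force: [0.8, 0.1, -0.5]
grip_width: 91.9
grasp_force: 0.0
[289.5 208.5] 3482 [622.  -1.  76.]
[354.1 274.8] 1269 [619. -88.  76.]
[293.8 325.6] 1097 [542. -88.  76.]
[119.6 180.5] 425 [645. 374.  76.] [629. 346. 147.]
[149.4 186.4] 423 [629. 293.  76.] [614. 270. 147.]
[293.6 187.9] 329 [ 627. -100.   76.] [613. -96. 147.]
[255.9 194.8] 85 [608.   3.  76.] [594.   0. 147.]
[295.2 225. ] 343 [ 526. -104.   76.] [518. -99. 147.]
[348.5 257.3] 56 [ 439. -246.   76.] [ 437. -232.  147.]
cm tool [ 0.12  0.19 14.07] yaw 45.25 turnz 0.25 tilt [-3.4e-03  7.0e-04 -1.0e+00]
```

```bash
python3 -m inch '[{"delta_pos":[0.2,0.3,4],"turn":[0,0,0],"grip":100},{"delta_pos":[0,0,4],"turn":[0,0,0],"grip":100},{"delta_pos":[0,0,4],"turn":[0,0,0],"grip":100},{"delta_pos":[0,0,2],"turn":[0,0,0],"grip":100},{"delta_pos":[0,0,0],"turn":[0,0,0],"grip":100},{"delta_pos":[0,0,0],"turn":[0,0,0],"grip":50},{"delta_pos":[0,0,0],"turn":[0,0,0],"grip":50},{"delta_pos":[0,0,0],"turn":[0,0,0],"grip":50},{"delta_pos":[0,0,0],"turn":[0,0,0],"grip":50},{"delta_pos":[0,0,0],"turn":[0,0,0],"grip":50}]' 30
python3 -m inch '[{"delta_pos":[0,0,-1],"turn":[0,0,0],"grip":50},{"delta_pos":[0,0,-3],"turn":[0,0,0],"grip":50},{"delta_pos":[0,0,-4],"turn":[0,0,0],"grip":50},{"delta_pos":[0,0,-4],"turn":[0,0,0],"grip":50},{"delta_pos":[0,0,-4],"turn":[0,0,0],"grip":50},{"delta_pos":[0,0,-1],"turn":[0,0,0],"grip":50},{"delta_pos":[0,0,0],"turn":[0,0,0],"grip":50},{"delta_pos":[0,0,0],"turn":[0,0,0],"grip":50},{"delta_pos":[0,0,0],"turn":[0,0,0],"grip":50}]'
python3 - <<'E'
from h import *
p=camera_params("top"); f=[]
for i in range(2): f.append(get_state()['force'][2]); im=read_camera("top")
print(np.round(f,2)); 
for c,a,m in blobs(red(im)): print(c.round(1),a,unproj(p,c,76).round())
go(599,199,200,79.3); go(635,-392,200,90)
E
```

```text
time_s: 15.6
tcp_pos: [622.7, -2.5, 32.9]
orientation: [0.0, 0.924, 0.383, 0.001]
force: [-0.7, 0.8, 4.4]
grip_width: 59.3
grasp_force: 30.0
time_s: 16.5
tcp_pos: [620.1, -2.2, 198.0]
orientation: [-0.002, 0.924, 0.383, -0.003]
force: [-0.3, -0.1, -4.0]
grip_width: 59.5
grasp_force: 30.0
[-3.97 -5.01]
[119.6 180.5] 425 [645. 375.  76.]
[149.5 186.5] 426 [629. 293.  76.]
[293.6 188. ] 332 [ 627. -100.   76.]
[258.3 185.1] 47 [635.  -3.  76.]
[295.2 224.9] 342 [ 526. -104.   76.]
[348.6 257.2] 57 [ 440. -246.   76.]
cm tool [ 12.71 -15.76  -0.08] yaw 45.04 turnz -34.26 tilt [-4.3e-03  9.0e-04 -1.0e+00]
cm tool [-26.56  28.55  -0.15] yaw 45.04 turnz -44.96 tilt [-4.3e-03  9.0e-04 -1.0e+00]
```

Jar D is full as well, so it goes to the near slot.

```bash
python3 -m inch '[{"delta_pos":[2.1,-2.6,0],"turn":[0,0,0],"grip":50},{"delta_pos":[2.6,-3.2,0],"turn":[0,0,0],"grip":50},{"delta_pos":[2.6,-3.3,0],"turn":[0,0,0],"grip":50},{"delta_pos":[2.7,-3.3,0],"turn":[0,0,0],"grip":50},{"delta_pos":[2.7,-3.3,0],"turn":[0,0,0],"grip":50},{"delta_pos":[0,0,0],"turn":[0,0,-8.55],"grip":50},{"delta_pos":[0,0,0],"turn":[0,0,-8.55],"grip":50},{"delta_pos":[0,0,0],"turn":[0,0,-8.55],"grip":50},{"delta_pos":[0,0,0],"turn":[0,0,-8.55],"grip":50},{"delta_pos":[0,0,0],"turn":[0,0,0],"grip":50}]'
python3 - <<'E'
from h import *
go(599,199,104,79.3)
E
```

```text
time_s: 17.6
tcp_pos: [600.0, 198.3, 200.3]
orientation: [-0.001, 0.77, 0.638, -0.001]
force: [-0.2, -0.1, -3.2]
grip_width: 59.9
grasp_force: 30.0
cm tool [ 0.06 -0.09  9.63] yaw 79.27 turnz -0.03 tilt [-2.1e-03 -3.0e-04 -1.0e+00]
```

```bash
python3 -m inch '[{"delta_pos":[0,-0.1,3],"turn":[0,0,0],"grip":50},{"delta_pos":[0,0,3],"turn":[0,0,0],"grip":50},{"delta_pos":[0,0,2.4],"turn":[0,0,0],"grip":50},{"delta_pos":[0,0,0.6],"turn":[0,0,0],"grip":50},{"delta_pos":[0,0,0.4],"turn":[0,0,0],"grip":50},{"delta_pos":[0,0,0.3],"turn":[0,0,0],"grip":50},{"delta_pos":[0,0,0.1],"turn":[0,0,0],"grip":50},{"delta_pos":[0,0,0],"turn":[0,0,0],"grip":50}]'
python3 -m inch '[{"delta_pos":[0,0,0],"turn":[0,0,0],"grip":78},{"delta_pos":[0,0,0],"turn":[0,0,0],"grip":78},{"delta_pos":[0,0,0],"turn":[0,0,0],"grip":78},{"delta_pos":[0,0,-2],"turn":[0,0,0],"grip":78},{"delta_pos":[0,0,-4],"turn":[0,0,0],"grip":78},{"delta_pos":[0,0,-4],"turn":[0,0,0],"grip":78},{"delta_pos":[0,0,-1],"turn":[0,0,0],"grip":78},{"delta_pos":[0,0,0],"turn":[0,0,0],"grip":78}]'
python3 - <<'E'
from h import *
p=camera_params("top");im=read_camera("top")
for c,a,m in blobs(red(im)): print(c.round(1),a,unproj(p,c,76).round(),unproj(p,c,147).round())
go(526,-103,200,79.3)
E
```

```text
time_s: 18.4
tcp_pos: [600.4, 198.6, 104.8]
orientation: [0.001, 0.77, 0.638, 0.001]
force: [1.5, -0.1, -4.1]
grip_width: 59.4
grasp_force: 30.0
time_s: 19.2
tcp_pos: [601.2, 198.7, 216.5]
orientation: [0.001, 0.77, 0.638, 0.002]
force: [-0.3, -0.3, -0.6]
grip_width: 71.8
grasp_force: 0.0
[117.4 181.1] 276 [644. 380.  76.] [628. 352. 147.]
[293.6 187.8] 326 [ 628. -100.   76.] [613. -96. 147.]
[179.  192.2] 408 [614. 212.  76.] [600. 195. 147.]
[295.2 224.9] 343 [ 526. -104.   76.] [518. -99. 147.]
[348.6 257.2] 56 [ 440. -246.   76.] [ 438. -232.  147.]
cm tool [-31.    -1.63   1.37] yaw 79.24 turnz -0.06 tilt [ 1.2e-03  1.0e-04 -1.0e+00]
```

```bash
python3 -m inch '[{"delta_pos":[-4.4,-0.2,0],"turn":[0,0,0],"grip":100},{"delta_pos":[-4.4,-0.2,0],"turn":[0,0,0],"grip":100},{"delta_pos":[-4.4,-0.2,0],"turn":[0,0,0],"grip":100},{"delta_pos":[-4.4,-0.2,0],"turn":[0,0,0],"grip":100},{"delta_pos":[-4.4,-0.2,0],"turn":[0,0,0],"grip":100},{"delta_pos":[-4.4,-0.2,0],"turn":[0,0,0],"grip":100},{"delta_pos":[-4.6,-0.2,0],"turn":[0,0,0],"grip":100},{"delta_pos":[0,0,1],"turn":[0,0,8.55],"grip":100},{"delta_pos":[0,0,1],"turn":[0,0,8.55],"grip":100},{"delta_pos":[0,0,1],"turn":[0,0,8.55],"grip":100},{"delta_pos":[0,0,1],"turn":[0,0,8.55],"grip":100},{"delta_pos":[0,0,0],"turn":[0,0,0],"grip":100}]'
python3 - <<'E'
from h import *
p=camera_params("wrist");im=read_camera("wrist")
for c,a,m in blobs(red(im),200): print(c.round(1),a,unproj(p,c,76).round())
p=camera_params("top");im=read_camera("top")
for c,a,m in blobs(red(im)): print(c.round(1),a,unproj(p,c,76).round(),unproj(p,c,147).round())
go(526,-103,30,45)
E
```

```text
time_s: 20.45
tcp_pos: [525.6, -102.5, 169.6]
orientation: [-0.003, 0.924, 0.383, -0.003]
force: [0.4, 0.0, 0.0]
grip_width: 91.7
grasp_force: 0.0
[372.  123.7] 4270 [628. -99.  76.]
[286.6 211.6] 3360 [ 528. -103.   76.]
[323.9 329.2] 340 [ 469. -214.   76.]
[176.6 174.4] 413 [663. 221.  76.] [646. 203. 147.]
[119.6 180.5] 425 [645. 375.  76.] [629. 347. 147.]
[149.5 186.5] 423 [629. 293.  76.] [614. 270. 147.]
[348.5 257.2] 55 [ 440. -246.   76.] [ 437. -232.  147.]
cm tool [-0.05 -0.03 14.2 ] yaw 45.24 turnz 0.24 tilt [-0.0029  0.0013 -1.    ]
```

Jar D was nudged inside the tray from (600,195) to (646,203). It's still in the tray and I'll check it later. Next is jar C.

```bash
python3 -m inch '[{"delta_pos":[0.1,0.1,4],"turn":[0,0,0],"grip":100},{"delta_pos":[0,0,4],"turn":[0,0,0],"grip":100},{"delta_pos":[0,0,4],"turn":[0,0,0],"grip":100},{"delta_pos":[0,0,2.2],"turn":[0,0,0],"grip":100},{"delta_pos":[0,0,0],"turn":[0,0,0],"grip":100},{"delta_pos":[0,0,0],"turn":[0,0,0],"grip":50},{"delta_pos":[0,0,0],"turn":[0,0,0],"grip":50},{"delta_pos":[0,0,0],"turn":[0,0,0],"grip":50},{"delta_pos":[0,0,0],"turn":[0,0,0],"grip":50},{"delta_pos":[0,0,0],"turn":[0,0,0],"grip":50}]' 30
python3 -m inch '[{"delta_pos":[0,0,-1],"turn":[0,0,0],"grip":50},{"delta_pos":[0,0,-3],"turn":[0,0,0],"grip":50},{"delta_pos":[0,0,-4],"turn":[0,0,0],"grip":50},{"delta_pos":[0,0,-4],"turn":[0,0,0],"grip":50},{"delta_pos":[0,0,-4],"turn":[0,0,0],"grip":50},{"delta_pos":[0,0,-1],"turn":[0,0,0],"grip":50},{"delta_pos":[0,0,0],"turn":[0,0,0],"grip":50},{"delta_pos":[0,0,0],"turn":[0,0,0],"grip":50},{"delta_pos":[0,0,0],"turn":[0,0,0],"grip":50}]'
python3 - <<'E'
from h import *
p=camera_params("top"); f=[]
for i in range(2): f.append(get_state()['force'][2]); im=read_camera("top")
print(np.round(f,2)); cv2.imwrite("pics/t3.png",im[:,:,::-1])
for c,a,m in blobs(red(im)): print(c.round(1),a,unproj(p,c,76).round())
go(635,-392,200,90)
E
```

```text
time_s: 21.55
tcp_pos: [530.2, -103.8, 32.8]
orientation: [0.001, 0.924, 0.383, 0.001]
force: [-1.4, 0.5, 6.4]
grip_width: 59.7
grasp_force: 30.0
time_s: 22.45
tcp_pos: [528.0, -102.9, 199.0]
orientation: [-0.002, 0.924, 0.383, -0.002]
force: [-0.9, 0.0, -1.5]
grip_width: 59.5
grasp_force: 30.0
[-1.51 -0.53]
[176.6 174.4] 413 [663. 221.  76.]
[119.6 180.5] 426 [645. 374.  76.]
[149.5 186.4] 427 [629. 293.  76.]
[348.6 257.2] 57 [ 440. -246.   76.]
cm tool [-12.91  27.97  -0.13] yaw 45.04 turnz -44.96 tilt [-0.0035  0.0015 -1.    ]
```

View pics/t3.png

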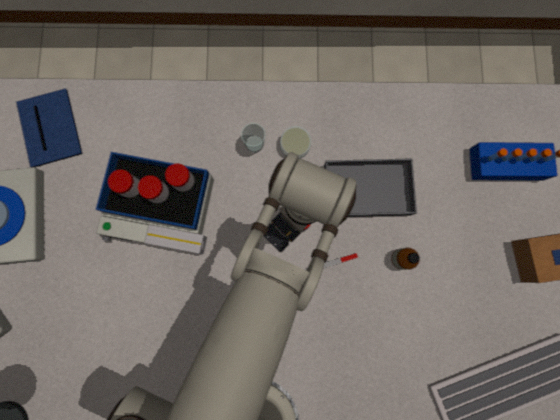

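All three full jars stand upright in the blue tray (caps at (123,182), (150,187) and (177,174)). The jar in hand is light, so it goes to the wash tray.

```bash
python3 -m inch '[{"delta_pos":[-1.5,3.5,0],"turn":[0,0,0],"grip":50},{"delta_pos":[-1.8,4,0],"turn":[0,0,0],"grip":50},{"delta_pos":[-1.8,4,0],"turn":[0,0,0],"grip":50},{"delta_pos":[-1.8,4,0],"turn":[0,0,0],"grip":50},{"delta_pos":[-1.8,4,0],"turn":[0,0,0],"grip":50},{"delta_pos":[-1.8,4,0],"turn":[0,0,0],"grip":50},{"delta_pos":[-1.8,4,0],"turn":[0,0,0],"grip":50}]'
python3 -m inch '[{"delta_pos":[0,0,0],"turn":[0,0,-8.5],"grip":50},{"delta_pos":[0,0,0],"turn":[0,0,-8.5],"grip":50},{"delta_pos":[0,0,0],"turn":[0,0,-8.5],"grip":50},{"delta_pos":[0,0,0],"turn":[0,0,-8.5],"grip":50},{"delta_pos":[0,0,0],"turn":[0,0,-8.5],"grip":50},{"delta_pos":[0,0,0],"turn":[0,0,-2],"grip":50},{"delta_pos":[0,0,0],"turn":[0,0,0],"grip":50}]'
python3 - <<'E'
from h import *
go(635,-385,38,90); print(get_state()['force'])
E
```

```text
time_s: 23.25
tcp_pos: [637.1, -386.2, 199.9]
orientation: [-0.001, 0.924, 0.383, -0.0]
force: [0.7, -0.6, -0.3]
grip_width: 59.7
grasp_force: 30.0
time_s: 23.95
tcp_pos: [636.7, -384.5, 199.9]
orientation: [-0.001, 0.71, 0.704, -0.0]
force: [-0.3, 0.2, -1.5]
grip_width: 59.2
grasp_force: 30.0
cm tool [-0.08 -0.14 16.19] yaw 89.54 turnz -0.46 tilt [-0.0018  0.0016 -1.    ]
[-0.27930658  0.24437371 -1.48604245]
```

```bash
python3 -m inch '[{"delta_pos":[0,-0.1,4],"turn":[0,0,0],"grip":50},{"delta_pos":[0,0,4],"turn":[0,0,0],"grip":50},{"delta_pos":[0,0,4],"turn":[0,0,0],"grip":50},{"delta_pos":[0,0,2.4],"turn":[0,0,0],"grip":50},{"delta_pos":[0,0,0.8],"turn":[0,0,0],"grip":50},{"delta_pos":[0,0,0.5],"turn":[0,0,0],"grip":50},{"delta_pos":[0,0,0.4],"turn":[0,0,0],"grip":50},{"delta_pos":[0,0,0],"turn":[0,0,0],"grip":50}]'
python3 -m inch '[{"delta_pos":[0,0,0],"turn":[0,0,0],"grip":78},{"delta_pos":[0,0,0],"turn":[0,0,0],"grip":78},{"delta_pos":[0,0,0],"turn":[0,0,0],"grip":78},{"delta_pos":[0,0,-2],"turn":[0,0,0],"grip":78},{"delta_pos":[0,0,-4],"turn":[0,0,0],"grip":78},{"delta_pos":[0,0,-4],"turn":[0,0,0],"grip":78},{"delta_pos":[0,0,-4],"turn":[0,0,0],"grip":78},{"delta_pos":[0,0,-2],"turn":[0,0,0],"grip":78},{"delta_pos":[0,0,0],"turn":[0,0,0],"grip":78}]'
python3 - <<'E'
from h import *
p=camera_params("top");im=read_camera("top")
for c,a,m in blobs(red(im)): print(c.round(1),a,unproj(p,c,81).round(),unproj(p,c,147).round())
go(628,-99,200,90)
E
```

```text
time_s: 24.75
tcp_pos: [636.8, -385.4, 41.9]
orientation: [0.001, 0.71, 0.704, 0.0]
force: [-0.5, -0.5, -0.6]
grip_width: 59.2
grasp_force: 30.0
time_s: 25.65
tcp_pos: [638.3, -386.5, 208.0]
orientation: [0.005, 0.71, 0.704, 0.0]
force: [0.3, -0.1, -0.1]
grip_width: 71.8
grasp_force: 0.0
[176.5 174.4] 418 [662. 220.  81.] [646. 203. 147.]
[119.6 180.6] 429 [644. 372.  81.] [629. 346. 147.]
[149.5 186.4] 429 [628. 291.  81.] [614. 270. 147.]
[391.2 184.8] 69 [ 637. -367.   81.] [ 622. -347.  147.]
[293.6 188. ] 335 [ 626. -100.   81.] [612. -96. 147.]
cm tool [28.65 -1.14  0.31] yaw 89.55 turnz -0.45 tilt [ 0.0042 -0.0036 -1.    ]
```

```bash
python3 -m inch '[{"delta_pos":[4.1,-0.2,0],"turn":[0,0,0],"grip":100},{"delta_pos":[4.1,-0.2,0],"turn":[0,0,0],"grip":100},{"delta_pos":[4.1,-0.2,0],"turn":[0,0,0],"grip":100},{"delta_pos":[4.1,-0.2,0],"turn":[0,0,0],"grip":100},{"delta_pos":[4.1,-0.2,0],"turn":[0,0,0],"grip":100},{"delta_pos":[4.1,-0.2,0],"turn":[0,0,0],"grip":100},{"delta_pos":[4.1,0,0],"turn":[0,0,0],"grip":100},{"delta_pos":[0,0,3],"turn":[0,0,0],"grip":100},{"delta_pos":[0,0,0],"turn":[0,0,0],"grip":100}]'
python3 - <<'E'
from h import *
p=camera_params("wrist");im=read_camera("wrist");cv2.imwrite("pics/w4.png",im[:,:,::-1])
for c,a,m in blobs(red(im),200): print(c.round(1),a,unproj(p,c,76).round())
p=camera_params("top");im=read_camera("top")
for c,a,m in blobs(red(im)): print(c.round(1),a,unproj(p,c,81).round(),unproj(p,c,147).round())
go(627,-99,30,90)
E
```

```text
time_s: 26.6
tcp_pos: [622.7, -95.2, 164.7]
orientation: [-0.005, 0.709, 0.705, -0.002]
force: [-0.8, -0.3, -0.9]
grip_width: 91.8
grasp_force: 0.0
[291.3 219.3] 3395 [628. -98.  76.]
[176.5 174.4] 415 [662. 220.  81.] [646. 203. 147.]
[119.6 180.6] 428 [644. 372.  81.] [629. 346. 147.]
[398.7 185. ] 361 [ 636. -388.   81.] [ 622. -366.  147.]
[149.4 186.5] 424 [628. 291.  81.] [614. 270. 147.]
[296.5 191.1] 34 [ 618. -107.   81.] [ 605. -103.  147.]
[348.7 257.2] 54 [ 440. -245.   81.] [ 438. -232.  147.]
cm tool [-0.15  0.26 13.87] yaw 89.53 turnz -0.47 tilt [-0.0042  0.0012 -1.    ]
```

```bash
python3 -m inch '[{"delta_pos":[-0.3,0.3,4],"turn":[0,0,0],"grip":100},{"delta_pos":[0,0,4],"turn":[0,0,0],"grip":100},{"delta_pos":[0,0,4],"turn":[0,0,0],"grip":100},{"delta_pos":[0,0,1.9],"turn":[0,0,0],"grip":100},{"delta_pos":[0,0,0],"turn":[0,0,0],"grip":100},{"delta_pos":[0,0,0],"turn":[0,0,0],"grip":50},{"delta_pos":[0,0,0],"turn":[0,0,0],"grip":50},{"delta_pos":[0,0,0],"turn":[0,0,0],"grip":50},{"delta_pos":[0,0,0],"turn":[0,0,0],"grip":50},{"delta_pos":[0,0,0],"turn":[0,0,0],"grip":50}]' 30
python3 -m inch '[{"delta_pos":[0,0,-1],"turn":[0,0,0],"grip":50},{"delta_pos":[0,0,-3],"turn":[0,0,0],"grip":50},{"delta_pos":[0,0,-4],"turn":[0,0,0],"grip":50},{"delta_pos":[0,0,-4],"turn":[0,0,0],"grip":50},{"delta_pos":[0,0,-4],"turn":[0,0,0],"grip":50},{"delta_pos":[0,0,-1],"turn":[0,0,0],"grip":50},{"delta_pos":[0,0,0],"turn":[0,0,0],"grip":50},{"delta_pos":[0,0,0],"turn":[0,0,0],"grip":50},{"delta_pos":[0,0,0],"turn":[0,0,0],"grip":50}]'
python3 - <<'E'
from h import *
p=camera_params("top"); f=[]
for i in range(4): f.append(get_state()['force'][2]); im=read_camera("top")
print(np.round(f,2))
go(635,-285,200,90)
E
```

```text
time_s: 27.7
tcp_pos: [630.1, -101.0, 32.9]
orientation: [0.001, 0.71, 0.704, 0.0]
force: [-0.1, -0.3, 4.1]
grip_width: 59.6
grasp_force: 30.0
time_s: 28.6
tcp_pos: [627.9, -100.2, 198.5]
orientation: [-0.002, 0.71, 0.704, -0.001]
force: [0.3, 0.1, -1.3]
grip_width: 59.9
grasp_force: 30.0
[-1.27 -0.71 -0.87 -1.2 ]
cm tool [-18.44   0.77  -0.  ] yaw 89.54 turnz -0.46 tilt [-2.3e-03  8.0e-04 -1.0e+00]
```

Jar E is empty, so it goes to the wash tray too.

```bash
python3 -m inch '[{"delta_pos":[-3.4,0.1,0],"turn":[0,0,0],"grip":50},{"delta_pos":[-4,0.2,0],"turn":[0,0,0],"grip":50},{"delta_pos":[-4,0.2,0],"turn":[0,0,0],"grip":50},{"delta_pos":[-4,0.2,0],"turn":[0,0,0],"grip":50},{"delta_pos":[-3,0.1,0],"turn":[0,0,0],"grip":50},{"delta_pos":[0,0,0],"turn":[0,0,0],"grip":50}]'
python3 -m inch '[{"delta_pos":[0,0,4],"turn":[0,0,0],"grip":50},{"delta_pos":[0,0,4],"turn":[0,0,0],"grip":50},{"delta_pos":[0,0,4],"turn":[0,0,0],"grip":50},{"delta_pos":[0,0,2.4],"turn":[0,0,0],"grip":50},{"delta_pos":[0,0,0.8],"turn":[0,0,0],"grip":50},{"delta_pos":[0,0,0.5],"turn":[0,0,0],"grip":50},{"delta_pos":[0,0,0.3],"turn":[0,0,0],"grip":50},{"delta_pos":[0,0,0.2],"turn":[0,0,0],"grip":50},{"delta_pos":[0,0,0],"turn":[0,0,0],"grip":50}]'
python3 -m inch '[{"delta_pos":[0,0,0],"turn":[0,0,0],"grip":78},{"delta_pos":[0,0,0],"turn":[0,0,0],"grip":78},{"delta_pos":[0,0,0],"turn":[0,0,0],"grip":78},{"delta_pos":[0,0,-2],"turn":[0,0,0],"grip":78},{"delta_pos":[0,0,-4],"turn":[0,0,0],"grip":78},{"delta_pos":[0,0,-4],"turn":[0,0,0],"grip":78},{"delta_pos":[0,0,-4],"turn":[0,0,0],"grip":78},{"delta_pos":[0,0,-2],"turn":[0,0,0],"grip":78},{"delta_pos":[0,0,0],"turn":[0,0,0],"grip":78}]'
python3 - <<'E'
from h import *
go(420,-190,200,15)
E
```

```text
time_s: 29.4
tcp_pos: [635.0, -289.0, 200.6]
orientation: [0.0, 0.711, 0.703, -0.001]
force: [-0.6, 0.1, -0.6]
grip_width: 59.7
grasp_force: 30.0
time_s: 30.3
tcp_pos: [636.6, -285.2, 40.9]
orientation: [0.001, 0.71, 0.704, 0.0]
force: [-1.1, -0.4, -0.2]
grip_width: 59.5
grasp_force: 30.0
time_s: 31.2
tcp_pos: [638.0, -286.2, 204.8]
orientation: [0.004, 0.71, 0.704, 0.001]
force: [-0.3, -0.4, 0.6]
grip_width: 71.2
grasp_force: 0.0
cm tool [  9.45 -21.88   0.28] yaw 89.54 turnz 74.54 tilt [ 0.0073 -0.0049 -1.    ]
```

Sorting is finished. Now I'll move above the bar, turned to match it, and take a close look.

```bash
python3 -m inch '[{"delta_pos":[1.3,-3,0],"turn":[0,0,0],"grip":78},{"delta_pos":[1.7,-3.8,0],"turn":[0,0,0],"grip":78},{"delta_pos":[1.7,-3.8,0],"turn":[0,0,0],"grip":78},{"delta_pos":[1.7,-3.8,0],"turn":[0,0,0],"grip":78},{"delta_pos":[1.7,-3.8,0],"turn":[0,0,0],"grip":78},{"delta_pos":[1.6,-3.8,0],"turn":[0,0,0],"grip":60},{"delta_pos":[0,0,0],"turn":[0,0,-8.1],"grip":60},{"delta_pos":[0,0,0],"turn":[0,0,-8.1],"grip":60},{"delta_pos":[0,0,0],"turn":[0,0,0],"grip":60},{"delta_pos":[0,0,0],"turn":[0,0,0],"grip":60}]'
python3 - <<'E'
from h import *
p=camera_params("wrist");im=read_camera("wrist");cv2.imwrite("pics/w5.png",im[:,:,::-1])
p2=camera_params("top");im=read_camera("top")
for c,a,m in blobs(red(im)): print(c.round(1),a,unproj(p2,c,81).round(),unproj(p2,c,147).round())
go(418,-188,200,105.8)
import pickle;pickle.dump(p,open("p5.pkl","wb"))
E
```

```text
time_s: 32.2
tcp_pos: [416.3, -185.7, 198.5]
orientation: [-0.001, 0.605, 0.796, 0.0]
force: [0.4, -0.4, 0.2]
grip_width: 55.9
grasp_force: 0.0
[176.6 174.4] 413 [662. 219.  81.] [646. 203. 147.]
[119.6 180.6] 427 [644. 372.  81.] [629. 346. 147.]
[149.4 186.4] 425 [628. 291.  81.] [615. 270. 147.]
[360.7 185. ] 340 [ 636. -283.   81.] [ 621. -268.  147.]
[398.8 185. ] 357 [ 636. -388.   81.] [ 622. -366.  147.]
cm tool [-0.24  0.08 -0.11] yaw 105.62 turnz -0.18 tilt [-1.e-03  8.e-04 -1.e+00]
```

View pics/w5.png

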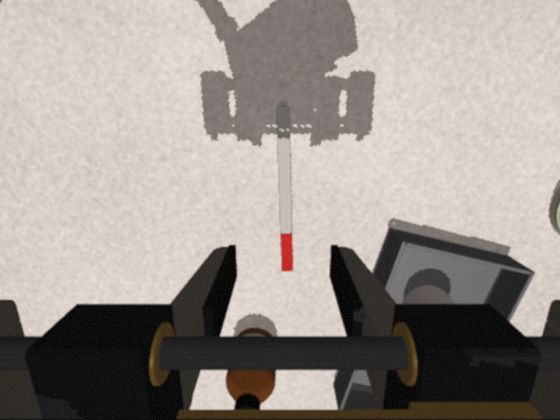

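The bar runs from its tip at (283,103) through the red junction near row 234 to its tail end at (287,270).

Run:
```python
from h import *
import pickle
p=pickle.load(open("p5.pkl","rb"));im=cv2.imread("pics/w5.png")[:,:,::-1].copy()
b=[b for b in blobs(red(im),100) if 240<b[0][1]<265][0]
ys,xs=np.nonzero(b[2]);print(b[0],b[1],xs.min(),xs.max(),ys.min(),ys.max())
q=unproj(p,b[0],14);t=unproj(p,(283,103),14);e=unproj(p,(b[0][0]+.3,ys.max()+.5),14);j=unproj(p,(b[0][0]-.2,ys.min()-.5),14)
# centre line of steel in lit part
g=im.astype(int);L=[]
for r in range(145,230,5):
    row=g[r,265:305].mean(1); k=np.nonzero(row<np.median(row)-12)[0]
    if len(k): L.append((r,k.mean()+265,len(k)))
print(L[::4])
L=np.array(L);a,c=np.polyfit(L[:,0],L[:,1],1);A=unproj(p,(a*120+c,120),14);B=unproj(p,(a*260+c,260),14)
d=A-B;print("line yaw",np.degrees(np.arctan2(d[1],d[0])))
d=t-q;print("tip",t,"red",q,"tail",e,"junction",j,"len",np.linalg.norm(t-e),np.linalg.norm(j-e),"yaw",np.degrees(np.arctan2(d[1],d[0])))
u=(A-B)/np.linalg.norm(A-B); cen=(t+e)/2; cen=j+50*u; print("cen",cen,(t+e)/2); g=cen-15*u; go(g[0],g[1],60,np.degrees(np.arctan2(u[1],u[0])))
```

```text
[286.49101796 251.96107784] 334 282 291 234 269
[(145, np.float64(283.5), 14), (165, np.float64(285.0), 13), (185, np.float64(285.0), 15), (205, np.float64(284.2), 5), (225, np.float64(286.8888888888889), 9)]
line yaw 107.16567145204473
tip [389.97011402 -93.88855933  14.        ] red [ 440.03869912 -258.21055939   14.        ] tail [ 446.78343373 -280.81813673   14.        ] junction [ 433.31955693 -235.20464378   14.        ] len 195.3725165000047 47.55908659914276 yaw 106.94587398188887
cen [ 418.56277465 -187.43187563   14.        ] [ 418.37677387 -187.35334803   14.        ]
cm tool [-1.71  0.2  13.89] yaw 105.62 turnz -1.55 tilt [-1.e-03  8.e-04 -1.e+00]
```

```bash
python3 -m inch '[{"delta_pos":[-1.7,0.2,4],"turn":[0,0,-1.4],"grip":50},{"delta_pos":[0,0,4],"turn":[0,0,0],"grip":50},{"delta_pos":[0,0,4],"turn":[0,0,0],"grip":50},{"delta_pos":[0,0,4],"turn":[0,0,0],"grip":50},{"delta_pos":[0,0,2],"turn":[0,0,0],"grip":50},{"delta_pos":[0,0,0.8],"turn":[0,0,0],"grip":50},{"delta_pos":[0,0,0],"turn":[0,0,0],"grip":50},{"delta_pos":[0,0,0],"turn":[0,0,0],"grip":50},{"delta_pos":[0,0,0],"turn":[0,0,0],"grip":50}]'
python3 - <<'E'
from h import *
go(423,-201.8,2,107)
E
```

```text
time_s: 33.2
tcp_pos: [424.4, -202.8, 13.1]
orientation: [0.002, 0.594, 0.805, -0.0]
force: [0.2, -0.3, 0.0]
grip_width: 45.9
grasp_force: 0.0
cm tool [ 0.15 -0.11  1.11] yaw 107.13 turnz 0.13 tilt [ 0.0024 -0.002  -1.    ]
```

```bash
python3 -m inch '[{"delta_pos":[0.1,-0.1,0.5],"turn":[0,0,0],"grip":50},{"delta_pos":[0,0,0.5],"turn":[0,0,0],"grip":40},{"delta_pos":[0,0,0],"turn":[0,0,0],"grip":25},{"delta_pos":[0,0,0],"turn":[0,0,0],"grip":5},{"delta_pos":[0,0,0],"turn":[0,0,0],"grip":5},{"delta_pos":[0,0,0],"turn":[0,0,0],"grip":5},{"delta_pos":[0,0,0],"turn":[0,0,0],"grip":5},{"delta_pos":[0,0,0],"turn":[0,0,0],"grip":5},{"delta_pos":[0,0,0],"turn":[0,0,0],"grip":5}]' 50
python3 -m inch '[{"delta_pos":[0,0,-0.5],"turn":[0,0,0],"grip":5},{"delta_pos":[0,0,-1.5],"turn":[0,0,0],"grip":5},{"delta_pos":[0,0,-3],"turn":[0,0,0],"grip":5},{"delta_pos":[0,0,-3],"turn":[0,0,0],"grip":5},{"delta_pos":[0,0,-2],"turn":[0,0,0],"grip":5},{"delta_pos":[0,0,0],"turn":[0,0,0],"grip":5},{"delta_pos":[0,0,0],"turn":[0,0,0],"grip":5}]'
python3 - <<'E'
from h import *
s=get_state();print(s['force'],s['moment'],s['grip_width'])
p=camera_params("wrist");im=read_camera("wrist");cv2.imwrite("pics/w6.png",im[:,:,::-1])
p,r=tool()
go(450,70,100,79.3)
E
```

```text
time_s: 34.1
tcp_pos: [422.2, -201.3, 1.7]
orientation: [0.0, 0.594, 0.805, 0.0]
force: [0.5, 0.4, 0.4]
grip_width: 13.5
grasp_force: 50.0
time_s: 34.8
tcp_pos: [421.7, -201.0, 101.1]
orientation: [-0.0, 0.594, 0.805, -0.0]
force: [0.1, 0.1, -2.5]
grip_width: 13.7
grasp_force: 50.0
[ 0.09856737  0.09320679 -2.52601018] [-0.06296124 -0.09565096  0.0319665 ] 13.652715911086863
cm tool [25.   10.73  0.06] yaw 107.14 turnz 27.84 tilt [-0.0017  0.0014 -1.    ]
```

View pics/w6.png

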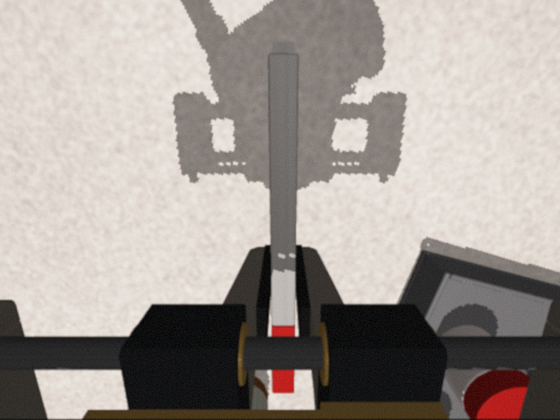

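The bar is held firmly and straight, with its tip at (283,54). Next I'll turn to the shaker's heading, stop short of the mouth and look.

```bash
python3 -m inch '[{"delta_pos":[0,0,0],"turn":[0,0,7],"grip":5},{"delta_pos":[0,0,0],"turn":[0,0,7],"grip":5},{"delta_pos":[0,0,0],"turn":[0,0,7],"grip":5},{"delta_pos":[0,0,0],"turn":[0,0,6.9],"grip":5},{"delta_pos":[3,-0.5,0],"turn":[0,0,0],"grip":5},{"delta_pos":[4,-0.6,0],"turn":[0,0,0],"grip":5},{"delta_pos":[4,-0.7,0],"turn":[0,0,0],"grip":5},{"delta_pos":[4,-0.7,0],"turn":[0,0,0],"grip":5},{"delta_pos":[0,0,0],"turn":[0,0,0],"grip":5},{"delta_pos":[0,0,0],"turn":[0,0,0],"grip":5}]'
python3 - <<'E'
from h import *
import pickle
p=camera_params("wrist");im=read_camera("wrist");cv2.imwrite("pics/w7.png",im[:,:,::-1])
pos,r=tool();pickle.dump((p,pos,r.as_quat()),open("p7.pkl","wb"))
print(r.inv().apply(unproj(p,(283,54),pos[2]+12.3)-pos)); go(425,-47,100,79.3)
cv2.imwrite("pics/w7c.png",cv2.resize(im[0:200,130:430],None,fx=2.6,fy=2.6,interpolation=cv2.INTER_CUBIC)[:,:,::-1])
E
```

```text
time_s: 35.85
tcp_pos: [424.3, -48.4, 100.2]
orientation: [-0.001, 0.77, 0.639, -0.001]
force: [0.1, -0.2, -1.3]
grip_width: 13.4
grasp_force: 50.0
[109.18463654  -1.63617709 -12.31172909]
cm tool [ 0.23 -0.02  0.06] yaw 79.27 turnz -0.03 tilt [-1.9e-03  2.0e-04 -1.0e+00]
```

View pics/w7c.png

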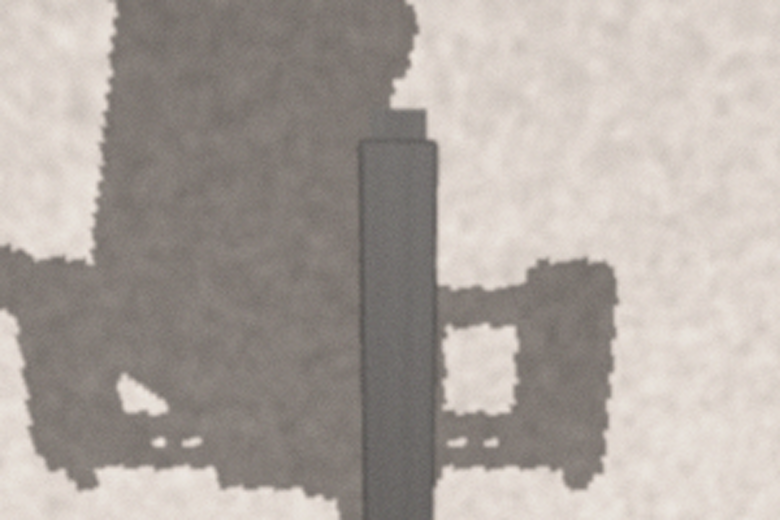

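The crop shows the bar's tip, but the mouth is out of view ahead. I'll raise the arm for a wider look.

```bash
python3 -m inch '[{"delta_pos":[0,0,-3],"turn":[0,0,0],"grip":5},{"delta_pos":[1,0,-4],"turn":[0,0,0],"grip":5},{"delta_pos":[1,0,-4],"turn":[0,0,0],"grip":5},{"delta_pos":[1,0,-4],"turn":[0,0,0],"grip":5},{"delta_pos":[0,0,0],"turn":[0,0,0],"grip":5},{"delta_pos":[0,0,0],"turn":[0,0,0],"grip":5},{"delta_pos":[0,0,0],"turn":[0,0,0],"grip":5}]'
python3 - <<'E'
from h import *
import pickle
p=camera_params("wrist");im=read_camera("wrist");cv2.imwrite("pics/w8.png",im[:,:,::-1])
pos,r=tool();pickle.dump((p,pos,r.as_quat()),open("p8.pkl","wb"))
print(proj(p,[462,149,45]))
cv2.imwrite("pics/w8c.png",cv2.resize(im[0:200,150:410],None,fx=3,fy=3,interpolation=cv2.INTER_CUBIC)[:,:,::-1])
E
```

```text
time_s: 36.6
tcp_pos: [430.0, -20.4, 249.5]
orientation: [-0.001, 0.771, 0.637, -0.001]
force: [0.3, 1.1, -2.6]
grip_width: 13.7
grasp_force: 50.0
[[283.77426343  26.03778564]]
```

View pics/w8c.png

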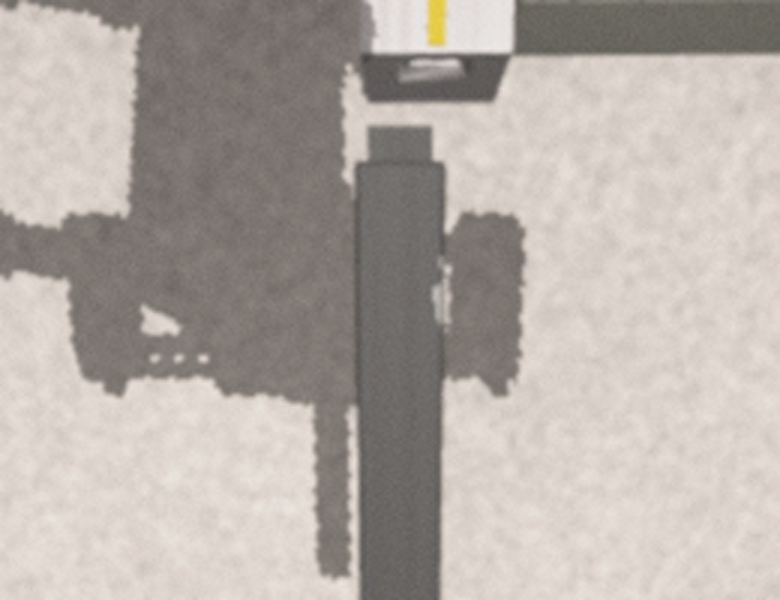

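The block's front top edge is at full-image row ~17.7, its lower edge at row ~33.7, the hole near (294,24) and the stripe at column ~295.7. I'll compute the mouth from these.

Run:
```python
from h import *
import pickle
p,pos,q=pickle.load(open("p8.pkl","rb"));im=cv2.imread("pics/w8.png")[:,:,::-1].copy();r=R.from_quat(q)
h=cv2.cvtColor(im,cv2.COLOR_RGB2HSV)
y=(h[...,0]>15)&(h[...,0]<35)&(h[...,1]>150);y[60:]=0
ys,xs=np.nonzero(y);rows=np.array([(k,xs[ys==k].mean()) for k in range(ys.min(),ys.max()+1)]);print(rows[[0,4,-1]],ys.max())
g=im.astype(float).mean(2)
def edge(cols,r0,r1,s):
    L=[]
    for c in cols:
        d=s*np.diff(cv2.GaussianBlur(g,(1,3),0)[r0:r1,c]);k=d.argmax()
        w=np.clip(d[max(k-1,0):k+2],0,None);L.append((c,r0+max(k-1,0)+(w*np.arange(len(w))).sum()/w.sum()+.5))
    L=np.array(L);a,b=np.polyfit(L[:,0],L[:,1],1);return a,b,np.std(L[:,1]-a*L[:,0]-b)
ft=edge(range(275,318,3),10,24,-1);fb=edge(range(276,314,3),28,40,1);hs=edge(range(325,400,5),10,26,1)
print(ft,fb,hs)
T=lambda uv,z:r.inv().apply(unproj(p,uv,z)-pos)
for z in (0,3,6): print("bottom edge",z,T((294,fb[0]*294+fb[1]),z))
print("hole",T((294.3,24),45))
for z in (60,63,66): print("top edge",z,T((294,ft[0]*294+ft[1]),z),"stripe",T((rows[0,1],rows[0,0]),z),T((rows[-1,1],rows[-1,0]),z))
for n,f,z,a,b in (("ft",ft,63,275,318),("hs",hs,0,325,400)):
    d=unproj(p,(b,f[0]*b+f[1]),z)-unproj(p,(a,f[0]*a+f[1]),z);print(n,"yaw of shaker y",np.degrees(np.arctan2(d[1],d[0]))+90)
t,_=(T((283,53.7),pos[2]+12.3),0);print("tip",t,"at 8-crop",[T(uv,pos[2]+12.3) for uv in ((283.3,54),)]); go(*pos)
L=[];
```

```text
[[  0.  295.5]
 [  4.  295.5]
 [ 13.  295. ]] 13
(np.float64(-0.0004806841236659647), np.float64(17.445777496583293), np.float64(0.21303264963542404)) (np.float64(-0.001998040506786023), np.float64(34.15048792793683), np.float64(0.03882962218261915)) (np.float64(-0.012109725794134225), np.float64(22.166715025454003), np.float64(0.1882679216534346))
bottom edge 0 [175.09768473  12.90314095 249.37202786]
bottom edge 3 [174.42663937  12.80322294 246.37217347]
bottom edge 6 [173.75559401  12.70330493 243.37231908]
hole [174.00552756  11.63517985 204.37649398]
top edge 60 [176.24402219  10.76808775 189.38076134] stripe [191.33500696  12.10976471 189.38065205] [180.03596474  11.73162582 189.3781409 ]
top edge 63 [175.45138263  10.66931073 186.38085835] stripe [190.41640149  11.99978858 186.38074997] [179.21167347  11.62480605 186.37825979]
top edge 66 [174.65874307  10.5705337  183.38095537] stripe [189.49779602  11.88981245 183.3808479 ] [178.3873822   11.51798628 183.37837868]
ft yaw of shaker y 79.11026895203183
hs yaw of shaker y 79.69909113777278
tip [108.41834055  -0.7213573  -12.25800554] at 8-crop [array([108.29460703,  -0.58540114, -12.25861296])]
cm tool [0. 0. 0.] yaw 79.17 turnz None tilt [-0.004   0.0011 -1.    ]
```

Run:
```python
from h import *
import pickle
p,pos,q=pickle.load(open("p8.pkl","rb"));r=R.from_quat(q)
M=pos+r.apply([175,12.2,204.4]);u=np.array([np.cos(np.radians(79.3)),np.sin(np.radians(79.3)),0]);print(M,u)
T=M-u*127; go(T[0],T[1],40,79.3)
```

```text
[473.95232357 149.64515726  44.97451497] [0.18566662 0.9826128  0.        ]
cm tool [ 4.8   1.25 20.93] yaw 79.17 turnz -0.13 tilt [-0.004   0.0011 -1.    ]
```

```bash
python3 -m inch '[{"delta_pos":[2.4,0.6,0],"turn":[0,0,-0.1],"grip":5},{"delta_pos":[2.4,0.65,0],"turn":[0,0,0],"grip":5},{"delta_pos":[0,0,3],"turn":[0,0,0],"grip":5},{"delta_pos":[0,0,4],"turn":[0,0,0],"grip":5},{"delta_pos":[0,0,4],"turn":[0,0,0],"grip":5},{"delta_pos":[0,0,4],"turn":[0,0,0],"grip":5},{"delta_pos":[0,0,4],"turn":[0,0,0],"grip":5},{"delta_pos":[0,0,1.5],"turn":[0,0,0],"grip":5},{"delta_pos":[0,0,0.3],"turn":[0,0,0],"grip":5},{"delta_pos":[0,0,0],"turn":[0,0,0],"grip":5},{"delta_pos":[0,0,0],"turn":[0,0,0],"grip":5}]'
python3 - <<'E'
from h import *
M=np.array([474,149.6,45])
p=camera_params("wrist");im=read_camera("wrist");cv2.imwrite("pics/w9.png",im[:,:,::-1])
print(get_state()['force']);go(450.4,24.8,40,79.3)
for z in (45,64): print(proj(p,[M[0],M[1],z]))
cv2.imwrite("pics/w9c.png",cv2.resize(im[0:160,180:390],None,fx=3.5,fy=3.5,interpolation=cv2.INTER_CUBIC)[:,:,::-1])
E
```

```text
time_s: 37.75
tcp_pos: [453.0, 24.8, 44.5]
orientation: [0.001, 0.77, 0.638, 0.001]
force: [-0.1, 0.0, -1.8]
grip_width: 13.3
grasp_force: 50.0
[-0.10663928  0.81770674 -1.58158462]
cm tool [-0.05 -0.29  0.48] yaw 79.33 turnz 0.03 tilt [ 2.4e-03 -5.0e-04 -1.0e+00]
[[279.51952423  16.47855173]]
[[279.18860171   2.62814598]]
```

View pics/w9c.png

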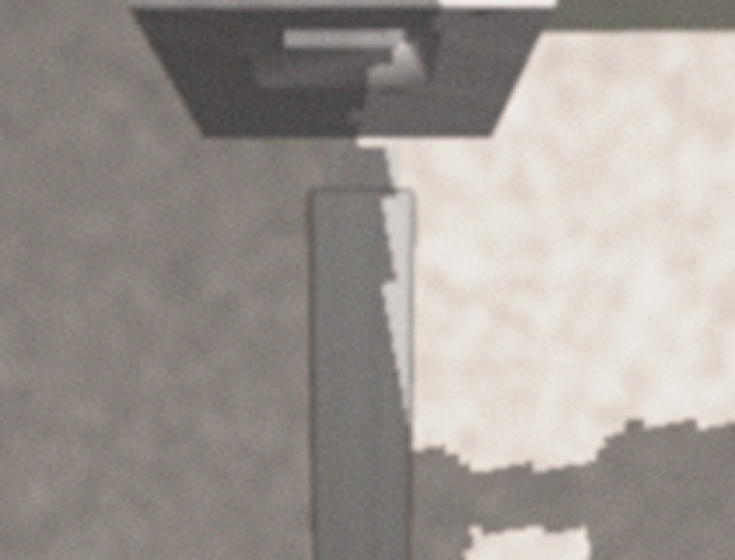

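The hole's centre is at crop (345,58) and the bar's centre is at column 361, so the bar is about 2.4 mm to the right. That agrees with the pose error, so I'll correct sideways and down and start to enter gently.

```bash
python3 -m inch '[{"delta_pos":[0,-0.25,0.25],"turn":[0,0,0],"grip":5},{"delta_pos":[0,0,0.2],"turn":[0,0,0],"grip":5},{"delta_pos":[0,0,0],"turn":[0,0,0],"grip":5},{"delta_pos":[0.0,0,0],"turn":[0,0,0],"grip":5}]'
python3 - <<'E'
from h import *
go(450.4,24.8,40,79.3)
E
```

```text
time_s: 38.2
tcp_pos: [449.8, 25.6, 39.2]
orientation: [0.0, 0.77, 0.638, 0.0]
force: [-0.4, 0.1, -2.5]
grip_width: 13.4
grasp_force: 50.0
cm tool [-0.07  0.08 -0.08] yaw 79.35 turnz 0.05 tilt [ 2.e-04 -0.e+00 -1.e+00]
```

```bash
python3 -m inch '[{"delta_pos":[0.4,0.05,-0.05],"turn":[0,0,0],"grip":5},{"delta_pos":[0.4,0,0],"turn":[0,0,0],"grip":5},{"delta_pos":[0.4,0,0],"turn":[0,0,0],"grip":5},{"delta_pos":[0.4,0,0],"turn":[0,0,0],"grip":5},{"delta_pos":[0.4,0,0],"turn":[0,0,0],"grip":5},{"delta_pos":[0.4,0,0],"turn":[0,0,0],"grip":5},{"delta_pos":[0.4,0,0],"turn":[0,0,0],"grip":5},{"delta_pos":[0.4,0,0],"turn":[0,0,0],"grip":5},{"delta_pos":[0,0,0],"turn":[0,0,0],"grip":5}]'
python3 - <<'E'
from h import *
s=get_state();print(s['force'],s['moment']);T=np.array([474,149.6])-95*np.array([.1857,.9826]);go(*T,40,79.3)
E
```

```text
time_s: 39.1
tcp_pos: [456.2, 57.4, 39.6]
orientation: [-0.0, 0.77, 0.639, 0.0]
force: [0.8, 0.0, -2.2]
grip_width: 13.5
grasp_force: 50.0
[ 0.83944276  0.03576051 -2.1831458 ] [-0.07939664 -0.05749944  0.02886361]
cm tool [-0.11  0.03 -0.04] yaw 79.38 turnz 0.08 tilt [ 1.e-04  1.e-04 -1.e+00]
```

No resistance so far; it should be about 17 mm in. I'll continue.

```bash
python3 -m inch '[{"delta_pos":[0.6,0,0],"turn":[0,0,0],"grip":5},{"delta_pos":[0.6,0,0],"turn":[0,0,0],"grip":5},{"delta_pos":[0.6,0,0],"turn":[0,0,0],"grip":5},{"delta_pos":[0.6,0,0],"turn":[0,0,0],"grip":5},{"delta_pos":[0.6,0,0],"turn":[0,0,0],"grip":5},{"delta_pos":[0,0,0],"turn":[0,0,0],"grip":5}]'
python3 -m inch '[{"delta_pos":[0.6,0,0],"turn":[0,0,0],"grip":5},{"delta_pos":[0.6,0,0],"turn":[0,0,0],"grip":5},{"delta_pos":[0.6,0,0],"turn":[0,0,0],"grip":5},{"delta_pos":[0.6,0,0],"turn":[0,0,0],"grip":5},{"delta_pos":[0.6,0,0],"turn":[0,0,0],"grip":5},{"delta_pos":[0.6,0,0],"turn":[0,0,0],"grip":5},{"delta_pos":[0,0,0],"turn":[0,0,0],"grip":5},{"delta_pos":[0,0,0],"turn":[0,0,0],"grip":5}]'
python3 - <<'E'
from h import *
cv2.imwrite("pics/w10.png",read_camera("wrist")[:,:,::-1])
s=get_state();print(s['force'],s['moment']);T=np.array([474,149.6])-25*np.array([.1857,.9826]);go(*T,40,79.3)
E
```

```text
time_s: 39.7
tcp_pos: [461.8, 87.2, 39.6]
orientation: [-0.0, 0.769, 0.639, 0.0]
force: [-0.0, 0.2, -2.5]
grip_width: 13.6
grasp_force: 50.0
time_s: 40.5
tcp_pos: [468.3, 121.9, 39.6]
orientation: [-0.0, 0.77, 0.639, -0.0]
force: [0.3, -0.1, -1.3]
grip_width: 13.6
grasp_force: 50.0
[ 0.0589777  -0.61432838 -0.50480415] [-0.03605956 -0.05683172 -0.07941042]
cm tool [ 0.34  0.04 -0.04] yaw 79.35 turnz 0.05 tilt [-2.e-04 -1.e-04 -1.e+00]
```

View pics/w10.png

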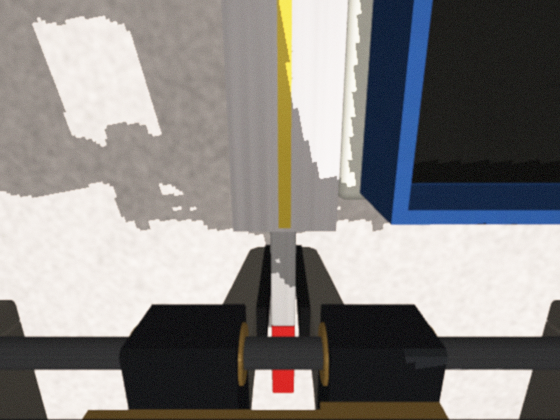

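The bar is in the bore, aligned under the stripe (column 285), with the tail behind the fingers. I'll release, slide back and regrip nearer the tail.

```bash
python3 -m inch '[{"delta_pos":[0,0,0],"turn":[0,0,0],"grip":30},{"delta_pos":[0,0,0],"turn":[0,0,0],"grip":30},{"delta_pos":[-1,0,0.2],"turn":[0,0,0],"grip":30},{"delta_pos":[-2,0,0.3],"turn":[0,0,0],"grip":30},{"delta_pos":[-1.3,0,0.3],"turn":[0,0,0],"grip":30},{"delta_pos":[0,0,0],"turn":[0,0,0],"grip":30},{"delta_pos":[0,0,0],"turn":[0,0,0],"grip":5},{"delta_pos":[0,0,0],"turn":[0,0,0],"grip":5},{"delta_pos":[0,0,0],"turn":[0,0,0],"grip":5},{"delta_pos":[0,0,0],"turn":[0,0,0],"grip":5},{"delta_pos":[0,0,0],"turn":[0,0,0],"grip":5}]' 45
python3 - <<'E'
from h import *
cv2.imwrite("pics/w11.png",read_camera("wrist")[:,:,::-1])
s=get_state();print(s['force'],s['moment'],s['grip_width']);T=np.array([474,149.6])-28*np.array([.1857,.9826]);go(*T,32,79.3)
E
```

```text
time_s: 41.65
tcp_pos: [460.6, 79.8, 31.7]
orientation: [0.0, 0.77, 0.639, 0.0]
force: [-0.5, -0.8, 0.1]
grip_width: 13.3
grasp_force: 45.0
[0.57990965 0.45206423 0.94455545] [-0.01886911 -0.0195575  -0.03026105] 13.464203959613117
cm tool [ 4.31  0.02 -0.03] yaw 79.37 turnz 0.07 tilt [ 4.e-04  1.e-04 -1.e+00]
```

View pics/w11.png

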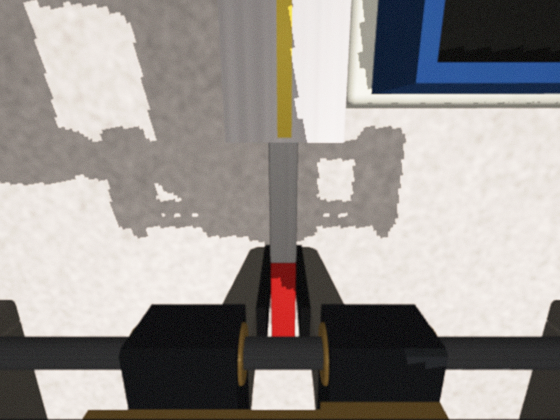

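The bar is regripped on its red tail and is still in line. I'll push gently.

```bash
python3 -m inch '[{"delta_pos":[0.4,0,0],"turn":[0,0,0],"grip":5},{"delta_pos":[0.4,0,0],"turn":[0,0,0],"grip":5},{"delta_pos":[0.3,0,0],"turn":[0,0,0],"grip":5},{"delta_pos":[0.3,0,0],"turn":[0,0,0],"grip":5},{"delta_pos":[0.3,0,0],"turn":[0,0,0],"grip":5},{"delta_pos":[0.3,0,0],"turn":[0,0,0],"grip":5},{"delta_pos":[0.3,0,0],"turn":[0,0,0],"grip":5},{"delta_pos":[0.2,0,0],"turn":[0,0,0],"grip":5},{"delta_pos":[0,0,0],"turn":[0,0,0],"grip":5}]' 60
python3 -m inch '[{"delta_pos":[0.2,0,0],"turn":[0,0,0],"grip":5},{"delta_pos":[0.2,0,0],"turn":[0,0,0],"grip":5},{"delta_pos":[0.2,0,0],"turn":[0,0,0],"grip":5},{"delta_pos":[0.2,0,0],"turn":[0,0,0],"grip":5},{"delta_pos":[0.2,0,0],"turn":[0,0,0],"grip":5},{"delta_pos":[0,0,0],"turn":[0,0,0],"grip":5}]'
python3 - <<'E'
from h import *
T=np.array([474,149.6])-28*np.array([.1857,.9826]);go(*T,32,79.3)
E
```

```text
time_s: 42.6
tcp_pos: [466.2, 102.6, 32.9]
orientation: [0.002, 0.769, 0.639, -0.001]
force: [-1.9, -8.9, 7.7]
grip_width: 13.4
grasp_force: 60.0
time_s: 43.2
tcp_pos: [468.3, 111.2, 33.2]
orientation: [0.003, 0.769, 0.639, -0.001]
force: [-3.4, -13.8, 11.5]
grip_width: 13.5
grasp_force: 60.0
cm tool [ 1.08 -0.15  0.11] yaw 79.46 turnz 0.16 tilt [ 0.0018 -0.0062 -1.    ]
```

There is an upward force because I'm holding the drooped tail too low. I'll ease upward and re-read.

```bash
python3 -m inch '[{"delta_pos":[0,0,-0.1],"turn":[0,0,0],"grip":5},{"delta_pos":[0,0,-0.1],"turn":[0,0,0],"grip":5},{"delta_pos":[0,0,0],"turn":[0,0,0],"grip":5},{"delta_pos":[0,0,0],"turn":[0,0,0],"grip":5}]'
python3 -m inch '[{"delta_pos":[0.1,0,-0.1],"turn":[0,0,0],"grip":5},{"delta_pos":[0.1,0,0],"turn":[0,0,0],"grip":5},{"delta_pos":[0,0,0],"turn":[0,0,0],"grip":5}]'
python3 - <<'E'
from h import *
s=get_state();print(s['force'],s['moment']);T=np.array([474,149.6])-28*np.array([.1857,.9826]);go(*T,32,79.3)
E
```

```text
time_s: 43.6
tcp_pos: [466.8, 112.9, 33.5]
orientation: [0.001, 0.77, 0.638, -0.001]
force: [0.1, -7.2, 0.9]
grip_width: 12.8
grasp_force: 60.0
time_s: 43.9
tcp_pos: [466.8, 115.1, 34.0]
orientation: [0.0, 0.77, 0.638, -0.001]
force: [0.6, -5.2, -2.6]
grip_width: 13.4
grasp_force: 60.0
[ 0.55381968 -5.20805725 -2.59464321] [-1.2743218  -0.0805563  -0.27481045]
cm tool [0.72 0.07 0.2 ] yaw 79.35 turnz 0.05 tilt [-0.0011 -0.002  -1.    ]
```

```bash
python3 -m inch '[{"delta_pos":[0.15,0,0],"turn":[0,0,0],"grip":5},{"delta_pos":[0.15,0,0],"turn":[0,0,0],"grip":5},{"delta_pos":[0.15,0,0],"turn":[0,0,0],"grip":5},{"delta_pos":[0.1,0,0],"turn":[0,0,0],"grip":5},{"delta_pos":[0,0,0],"turn":[0,0,0],"grip":5}]'
python3 -m inch '[{"delta_pos":[0.1,0,0],"turn":[0,0,0],"grip":5},{"delta_pos":[0.1,0,0],"turn":[0,0,0],"grip":5},{"delta_pos":[0,0,0],"turn":[0,0,0],"grip":5},{"delta_pos":[0,0,0],"turn":[0,0,0],"grip":5}]'
python3 - <<'E'
from h import *
s=get_state();print(s['force'],s['moment']);T=np.array([474,149.6])-28*np.array([.1857,.9826]);go(*T,32,79.3)
E
```

```text
time_s: 44.4
tcp_pos: [467.8, 120.6, 33.9]
orientation: [0.0, 0.77, 0.638, -0.001]
force: [-0.1, -5.6, -3.3]
grip_width: 13.7
grasp_force: 60.0
time_s: 44.8
tcp_pos: [468.1, 122.5, 33.9]
orientation: [0.0, 0.77, 0.638, -0.001]
force: [1.3, -5.0, -3.8]
grip_width: 13.2
grasp_force: 60.0
[ 1.3073624  -5.0335438  -3.80087529] [-1.180274   -0.14557638 -0.27418381]
cm tool [-0.03  0.07  0.19] yaw 79.34 turnz 0.04 tilt [-0.0012 -0.0019 -1.    ]
```

```bash
python3 -m inch '[{"delta_pos":[0.1,0,0],"turn":[0,0,0],"grip":5},{"delta_pos":[0.1,0,0],"turn":[0,0,0],"grip":5},{"delta_pos":[0,0,0],"turn":[0,0,0],"grip":5}]'
python3 -m inch '[{"delta_pos":[0.1,0,0],"turn":[0,0,0],"grip":5},{"delta_pos":[0.1,0,0],"turn":[0,0,0],"grip":5},{"delta_pos":[0,0,0],"turn":[0,0,0],"grip":5}]'
python3 - <<'E'
from h import *
import pickle
p=camera_params("wrist");im=read_camera("wrist");cv2.imwrite("pics/w12.png",im[:,:,::-1])
M=np.array([474,149.6]);u=np.array([.1857,.9826])
print(proj(p,[[*(M-k*u),52] for k in (0,20,70)]).round(1))
b=[b for b in blobs(red(im),50)];print([(x[0].round(1),x[1],np.nonzero(x[2])[0].min(),np.nonzero(x[2])[0].max()) for x in b])
E
```

```text
time_s: 45.1
tcp_pos: [468.4, 123.8, 33.9]
orientation: [0.001, 0.77, 0.639, -0.002]
force: [0.2, -8.4, -1.8]
grip_width: 13.6
grasp_force: 60.0
time_s: 45.4
tcp_pos: [468.5, 123.9, 33.9]
orientation: [0.002, 0.769, 0.639, -0.003]
force: [-1.4, -16.5, -0.3]
grip_width: 13.4
grasp_force: 60.0
[[286.3 229.6]
 [286.1 265.1]
 [285.7 343.9]]
[(array([282.3, 298.8]), np.int32(1720), np.int64(263), np.int64(336))]
```

View pics/w12.png

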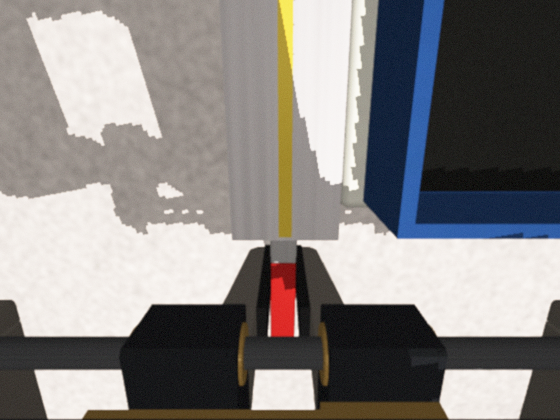

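The bar stopped dead at 123.9 as the force rose to 16 N, and the red junction is at row 263 against 265 expected for home. I'll relax, release, rise and check.

```bash
python3 -m inch '[{"delta_pos":[-0.15,0,0],"turn":[0,0,0],"grip":5},{"delta_pos":[0,0,0],"turn":[0,0,0],"grip":30},{"delta_pos":[0,0,0],"turn":[0,0,0],"grip":35},{"delta_pos":[0,0,0],"turn":[0,0,0],"grip":35},{"delta_pos":[0,0,-2],"turn":[0,0,0],"grip":35},{"delta_pos":[-1,0,-4],"turn":[0,0,0],"grip":35},{"delta_pos":[-4,0,-4],"turn":[0,0,0],"grip":35},{"delta_pos":[-4,0,-4],"turn":[0,0,0],"grip":35},{"delta_pos":[-4,0,-3],"turn":[0,0,0],"grip":35},{"delta_pos":[-2,0,0],"turn":[0,0,0],"grip":35},{"delta_pos":[0,0,0],"turn":[0,0,0],"grip":35},{"delta_pos":[0,0,0],"turn":[0,0,0],"grip":35}]'
python3 - <<'E'
from h import *
p=camera_params("wrist");im=read_camera("wrist")
for x in blobs(red(im),50):
    k=np.nonzero(x[2])[0];c=x[0][0];a,b=unproj(p,(c,k.min()-.5),52),unproj(p,(c,k.max()+.5),52);u=np.array([.1857,.9826])
    print(x[0].round(1),x[1],"to mouth: junction",(np.array([474,149.6])-a[:2])@u,"tail",(np.array([474,149.6])-b[:2])@u)
p=camera_params("top");im2=read_camera("top")
for c,a,m in blobs(red(im2)): print(c.round(1),a,unproj(p,c,81).round(),unproj(p,c,147).round())
cv2.imwrite("pics/end.png",np.hstack([cv2.resize(im,(400,300)),cv2.resize(im2,(400,300))])[:,:,::-1])
E
```

```text
time_s: 46.65
tcp_pos: [442.9, -12.0, 195.0]
orientation: [-0.001, 0.77, 0.638, 0.0]
force: [0.5, 0.4, -0.3]
grip_width: 32.2
grasp_force: 0.0
[282.5  72.2] 781 to mouth: junction 20.901621032940714 tail 69.81719091574891
[499.2 398.8] 1195 to mouth: junction 394.70229023681384 tail 455.45574978682095
[176.6 174.4] 411 [662. 219.  81.] [646. 203. 147.]
[119.6 180.5] 427 [644. 372.  81.] [629. 346. 147.]
[360.7 184.9] 341 [ 636. -283.   81.] [ 621. -268.  147.]
[398.8 185. ] 356 [ 636. -388.   81.] [ 622. -366.  147.]
[149.4 186.5] 422 [628. 291.  81.] [614. 270. 147.]
```

View pics/end.png

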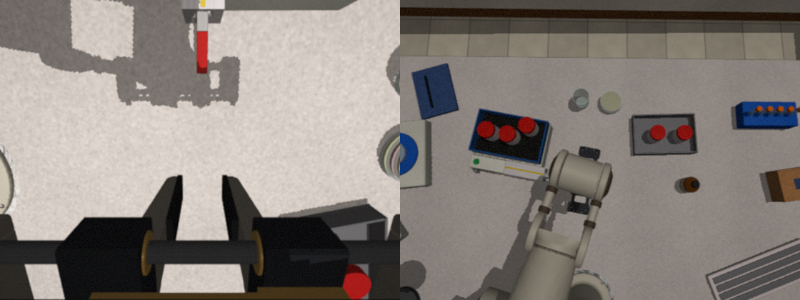

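The tail stands 70 mm out, so the bar is home. Three full jars are upright in the blue tray and two empty ones in the wash tray, and the bottle, beaker and dishes are untouched.

```bash
python3 -c "from workcell import hand_in; print(hand_in())"
```

```text
the job is handed in; nothing more can be done
None
```

I handed the job in at about 47 s: three full jars stand in the blue tray, two empty ones in the wash tray, the lock bar is home against its stop with 70 mm showing, and the bottle, beaker and dishes are where they were.

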